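# Isolate the sample warmer and rack its tubes

### The job

The warming run is over: pull the red link plug out of the warmer before any tube leaves it, and leave the plug lying in the grey dish. Move every sample tube from the warmer to the rack of its cap's colour, each fully down in a free hole. Keep the tubes upright, and leave the white-capped reference tubes in their holes and the bottle and measuring cylinder where they stand.

Things in the scene. Friction and masses are not known exactly. Their poses are not given: they have to be found in the camera images.
- blue_1: upright sample tube with a blue screw cap: clear body 29 mm in diameter and 98 mm long with a tapered foot (18 mm across at the very bottom, full width 10 mm up), cap 36 mm in diameter and 22 mm tall above it, 120 mm overall, 60 g; origin at the centre of its foot, z up along the tube. May be absent (None)
- blue_2: upright sample tube with a blue screw cap: clear body 29 mm in diameter and 98 mm long with a tapered foot (18 mm across at the very bottom, full width 10 mm up), cap 36 mm in diameter and 22 mm tall above it, 120 mm overall, 60 g; origin at the centre of its foot, z up along the tube. May be absent (None)
- blue_3: upright sample tube with a blue screw cap: clear body 29 mm in diameter and 98 mm long with a tapered foot (18 mm across at the very bottom, full width 10 mm up), cap 36 mm in diameter and 22 mm tall above it, 120 mm overall, 60 g; origin at the centre of its foot, z up along the tube. May be absent (None)
- red_1: upright sample tube with a red screw cap: clear body 29 mm in diameter and 98 mm long with a tapered foot (18 mm across at the very bottom, full width 10 mm up), cap 36 mm in diameter and 22 mm tall above it, 120 mm overall, 60 g; origin at the centre of its foot, z up along the tube. May be absent (None)
- red_2: upright sample tube with a red screw cap: clear body 29 mm in diameter and 98 mm long with a tapered foot (18 mm across at the very bottom, full width 10 mm up), cap 36 mm in diameter and 22 mm tall above it, 120 mm overall, 60 g; origin at the centre of its foot, z up along the tube. May be absent (None)
- red_3: upright sample tube with a red screw cap: clear body 29 mm in diameter and 98 mm long with a tapered foot (18 mm across at the very bottom, full width 10 mm up), cap 36 mm in diameter and 22 mm tall above it, 120 mm overall, 60 g; origin at the centre of its foot, z up along the tube. May be absent (None)
- white_a: reference tube of the same shape and size with a white cap, already standing in one of the racks and taking up a hole; it stays there. Origin at the centre of its foot, z up
- white_b: reference tube of the same shape and size with a white cap, already standing in one of the racks and taking up a hole; it stays there. Origin at the centre of its foot, z up
- blue_rack: loose blue tube rack, a block 250 x 85 x 60 mm (x, y, z), 0.9 kg, with four square holes in a row along its x axis, 58 mm apart (at x = -87, -29, 29, 87 mm), each 32 mm wide and 50 mm deep, so that the floor of a hole is 10 mm above the bench and a seated tube stands 70 mm out of the rack; origin at the centre of its underside
- blue_rack_hole0 (a point): centre of the mouth of hole 0 of the blue rack, at its top face, 60 mm above the bench
- blue_rack_hole1 (a point): centre of the mouth of hole 1 of the blue rack, at its top face, 60 mm above the bench
- blue_rack_hole2 (a point): centre of the mouth of hole 2 of the blue rack, at its top face, 60 mm above the bench
- blue_rack_hole3 (a point): centre of the mouth of hole 3 of the blue rack, at its top face, 60 mm above the bench
- red_rack: loose red tube rack, a block 250 x 85 x 60 mm (x, y, z), 0.9 kg, with four square holes in a row along its x axis, 58 mm apart (at x = -87, -29, 29, 87 mm), each 32 mm wide and 50 mm deep, so that the floor of a hole is 10 mm above the bench and a seated tube stands 70 mm out of the rack; origin at the centre of its underside
- red_rack_hole0 (a point): centre of the mouth of hole 0 of the red rack, at its top face, 60 mm above the bench
- red_rack_hole1 (a point): centre of the mouth of hole 1 of the red rack, at its top face, 60 mm above the bench
- red_rack_hole2 (a point): centre of the mouth of hole 2 of the red rack, at its top face, 60 mm above the bench
- red_rack_hole3 (a point): centre of the mouth of hole 3 of the red rack, at its top face, 60 mm above the bench
- warmer: block warmer, fixed: a metal block 180 x 340 x 85 mm (x, y, z) in a white case; six wells, 32 mm wide, 50 mm deep, in a row along its y axis (at x = -35 mm, y = -140, -84, -28, 28, 84, 140 mm) in which the tubes stand 70 mm proud (foot 35 mm above the bench); behind the row, at x = 50 mm, y = 0, the yellow-framed socket of the link plug. Origin at the centre of its underside
- socket (a point): centre of the mouth of the link socket on the warmer's top face, 85 mm above the bench; the socket is 28 x 18 mm and 50 mm deep
- link_plug: red link plug (no cord), 80 g: handle 34 x 20 x 36 mm (x, y, z) on a black flange 42 x 32 x 6 mm; below, a brass blade 24 mm wide with a rounded foot 14 mm thick reaching 44 mm under the flange. Origin at the centre of the flange's underside, z up; the handle spans z = 6 to 42 mm. Sprung balls hold the foot: pull straight up, about 10 N over the first 7 mm; clear after 46 mm
- dish: loose grey open dish 110 x 200 x 30 mm (x, y, z) with 5 mm walls and floor, 0.35 kg; origin at the centre of its underside
- amber_bottle: brown bottle, 68 mm in diameter, 150 mm tall, a bystander; origin at the centre of its foot
- cylinder: measuring cylinder on a round blue foot (80 mm in diameter), 180 mm tall, a bystander; origin at the centre of its foot
There are look-alikes about, which are no part of the job. Leave any turquoise look-alike of the blue_1 alone.

How it is judged:
By the outcome, as a careful person would: the job done as asked, in the order asked, and still so for the second after the job is handed in, with the robot touching nothing.
Of blue_1, blue_2, blue_3, red_1, red_2, red_3 only 4 to 6 are there at a start; the rules pass over those that are not, and their reading is None.
At some moment in a run one of dish, blue_rack, red_rack may be knocked a few centimetres aside while the robot is not near it.
It also fails if it takes over 210 s, if anything falls off the work surface, if the arm or the gripper's body presses on something with over 40 N, if the wrist force passes 120 N, or if a joint passes its speed limit or range.

### The arm

A 7-joint arm with a two-finger parallel gripper is mounted at the origin on the work surface. World frame = base frame: x ahead of the robot, y to its left, z up, the work surface at z = 0. Lengths are in m, angles in degrees, forces in N, time in s.
With the tool pointing down it reaches from about 0.425 to 0.875 m from the base axis. Payload 8.4 kg.
Tool frame: the origin (TCP) lies midway between the tips of the shut fingers; the grasp point (between the pads) lies grasp_offset behind it (grasp_offset is the distance from the TCP to the grasp point, in m); z points along the fingers, y is the direction in which the jaws open and shut (so a half turn about z gives the same grasp; the last joint's range is limited). The gripper opens to 87 mm and grips with 3 to 60 N. Pads are 19 mm wide; open, the fingers measure 117 mm over their backs; the gripper's body (75 mm by 190 mm) begins 51 mm behind the grasp point.
Start: joints at [-72.949, 19.091, 2.286, 83.961, -0.768, 76.965, -3.352], TCP at [0.251, 0.599, 0.223] pointing down, gripper open.
Joint ranges: [-147.57, 147.57], [-21.85, 119.76], [-74.77, 79.35], [14.55, 137.4], [-85.83, 265.84], [4.83, 119.75], [-152.11, 152.11]. Speed limits (degrees/s): [127.2, 127.2, 159.86, 159.86, 180, 180, 180].

### API

Orientations are given as [roll, pitch, yaw] about the fixed x, y, z axes, in that order (R = Rz(yaw) Ry(pitch) Rx(roll)).
In Python, from cell import * gives the robot as it stands.
- The arm moves only by the tool drive_tool, never from a script. Its argument "increments" is a list that holds one entry, the list of rows, each a list of 7 numbers: the finger opening in m, from 0 to 0.087, then the shift along the tool's x, y, z in m, then the turn, a rotation vector about the tool's x, y, z in degrees. A call has 1 to 20 rows; each row is the pose to reach, as a shift and turn from the pose commanded when the call began, along the tool's axes at that moment; what a row does not reach only later rows make up. A row lasts 1/12 s, in which the tool goes at most 41.7 mm and 7.16 degrees, less where a joint would pass 70% of its speed; a pose out of reach is approached as far as the arm can. A call with a gripper value outside its range is refused whole. The fingers move at their own pace and stop on an object; "grip_force" is the grip in N (left out, the last holds). Time passes only in rows, so rows that repeat a pose let the fingers close. It gives the time, the measured TCP pose, the force and the opening at its end, in the units of the state.
- get_state(): the state, without advancing time (a new reading comes with each control period).
- camera(name): name is "scene" or "top" or "wrist"; returns a dict with "color" (480x640x3 uint8, red, green, blue), "mtx" (3x3 intrinsics, pixels), "dist_coeffs" ([k1, k2, p1, p2, k3] as OpenCV has them; the pictures are not rectified), "extrinsics" (4x4, takes a point from world to camera coordinates); the wrist camera has in their place "mount" (4x4, takes a point from camera to tool coordinates, whose origin is the TCP and whose axes are the flange's). Camera axes: x right, y down, z forward; pixel columns grow to the right and rows downward; lengths in m; the calibration is good to about 2 mm. A picture is of the moment at which its call begins: read the wrist's pose just before it. There is no depth.
- close_job(): hands the job in, once; it reports no verdict.
The state is a dict: "clock": time; "joints": joint angles; "joint_velocities": joint speeds; "tau": joint torques, N m; "tool_pos": TCP position; "eef_rot": TCP orientation; "ft_force": force on the tool from outside, world axes, zero at the start; "wrist_torque": the same for the moment, N m; "opening": finger opening in m.
Only numpy, scipy, OpenCV 4.12 (cv2) and the standard library are available. Lean on these libraries where they do the work, as an engineer would, in place of code of your own. Each camera call takes 0.05 s, during which the arm holds its last target.

## Working session

There is one attempt and no reset: what is moved stays moved. The work goes in short steps, Python scripts to look and compute and a tool call to move; the robot and the scene stay as the last step left them, time stands still between calls to the robot, and variables do not carry over. Pictures are saved under pics/ and viewed, and the job is handed in when it is done.

Besides the shell and the picture viewer there is one more tool, called by a JSON object that holds its "fn" and its "kwargs", one argument or row to a line. drive_tool: Moves the arm, as the interface text tells. Its arguments: {"type":"object","properties":{"increments":{"type":"array"},"grip_force":{"type":"number"}},"required":["increments"]}

```bash
ls; mkdir -p pics
python3 - <<'E'
from cell import *
import cv2
print(get_state())
for n in ["scene","top","wrist"]:
    c=camera(n); cv2.imwrite(f"pics/{n}0.png",c["color"][:,:,::-1])
    print(n,{k:v for k,v in c.items() if k!="color"})
E
```

```text
pics
{'clock': 0.0, 'joints': array([-72.94876265,  19.13120502,   2.28447188,  84.01073453,
        -0.76744435,  76.96525248,  -3.35216809]), 'joint_velocities': array([ 0.04768364,  0.05945512,  0.10118428,  0.04629495,  0.07751584,
        0.03762283, -0.00794069]), 'tau': array([ 3.71841279e-04, -6.56357360e+01,  1.33568622e+00, -4.03799558e+01,
       -5.97137609e-02,  4.48669621e-02,  1.37258971e-04]), 'tool_pos': array([0.25105264, 0.59905541, 0.22166826]), 'eef_rot': array([-1.79908272e+02,  6.50326219e-03,  1.57263874e+02]), 'ft_force': array([-0.32482626, -0.20930093,  0.23967737]), 'wrist_torque': array([-0.0027515 ,  0.0065929 ,  0.00524546]), 'opening': 0.08713090149195535}
scene {'mtx': array([[481.12979961,   0.        , 321.46304291],
       [  0.        , 481.12979961, 234.62405339],
       [  0.        ,   0.        ,   1.        ]]), 'dist_coeffs': array([-0.03713147,  0.        ,  0.        ,  0.        ,  0.        ]), 'extrinsics': array([[-0.87346871,  0.48662338,  0.01581484,  0.46451923],
       [ 0.3779592 ,  0.6981812 , -0.60802126, -0.1671583 ],
       [-
[... 534 characters left out ...]
, -0.98677057,  1.27338335],
       [ 0.        ,  0.        ,  0.        ,  1.        ]])}
wrist {'mtx': array([[370.40289925,   0.        , 312.21656899],
       [  0.        , 370.40289925, 235.76368654],
       [  0.        ,   0.        ,   1.        ]]), 'dist_coeffs': array([-0.06223551,  0.        ,  0.        ,  0.        ,  0.        ]), 'mount': array([[ 4.37615003e-04, -9.59116159e-01, -2.83012372e-01,
         7.74381584e-02],
       [ 9.99999821e-01,  5.35533714e-04, -2.68624702e-04,
         7.91155392e-05],
       [ 4.09204959e-04, -2.83012204e-01,  9.59116221e-01,
        -1.62041635e-01],
       [ 0.00000000e+00,  0.00000000e+00,  0.00000000e+00,
         1.00000000e+00]])}
```

View pics/scene0.png

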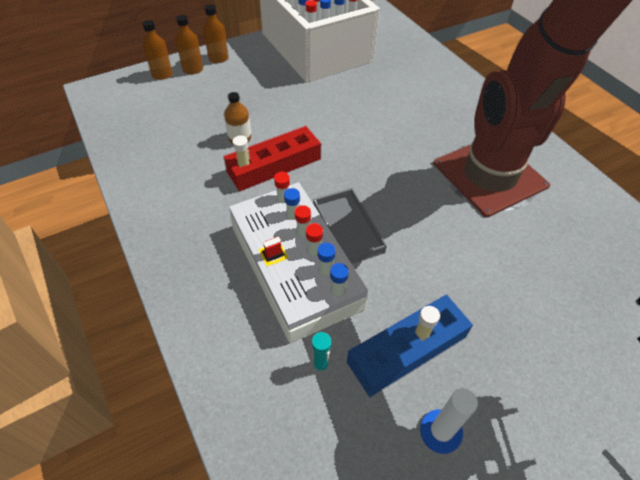

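View pics/top0.png

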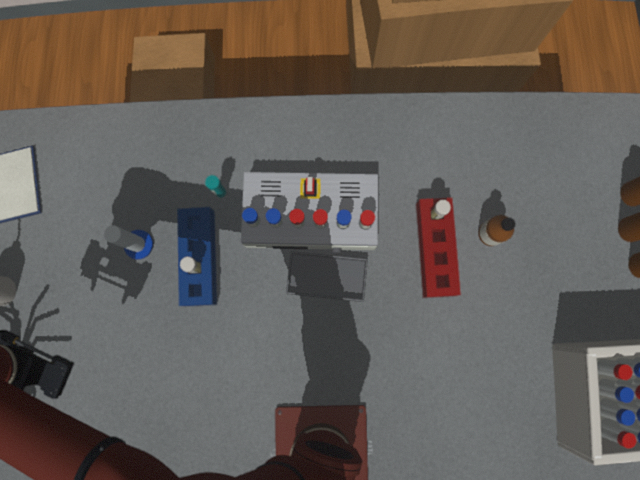

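View pics/wrist0.png

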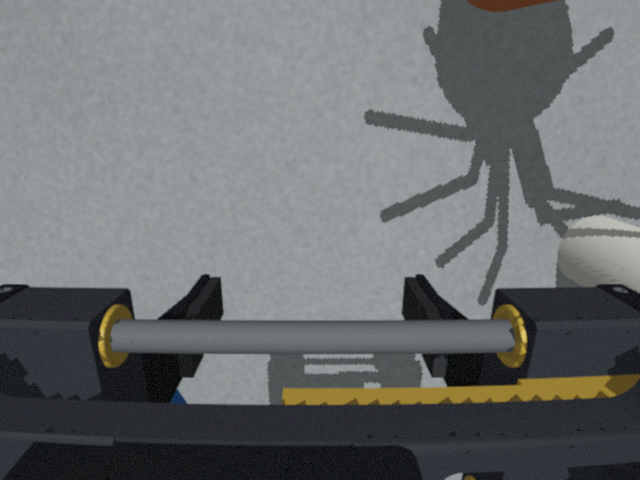

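```bash
python3 -c "
import cell
print([n for n in dir(cell) if not n.startswith('__')]); print(getattr(cell,'grasp_offset',None))"
```

```text
['Unreachable', 'camera', 'close_job', 'get_state', 'grasp_offset']
0.0187
```

```bash
cat > h.py <<'E'
import numpy as np, cv2
from cell import *
from scipy.optimize import least_squares, fsolve
from scipy.spatial.transform import Rotation as Ro
def toolT():
    s=get_state(); T=np.eye(4); T[:3,:3]=Ro.from_euler('xyz',s["eef_rot"],degrees=True).as_matrix(); T[:3,3]=s["tool_pos"]; return T
def cam(n):
    T=toolT(); c=camera(n)
    c["E"]=c["extrinsics"] if n!="wrist" else np.linalg.inv(T@c["mount"])
    return c
def proj(c,P):
    P=np.asarray(P,float).reshape(-1,3); E=c["E"]
    return cv2.projectPoints(P,cv2.Rodrigues(E[:3,:3])[0],E[:3,3],c["mtx"],c["dist_coeffs"])[0].reshape(-1,2)
def unproj(c,uv,z):
    uv=np.asarray(uv,float).reshape(-1,1,2)
    n=cv2.undistortPoints(uv,c["mtx"],c["dist_coeffs"]).reshape(-1,2)
    R=c["E"][:3,:3];o=-R.T@c["E"][:3,3]
    d=np.c_[n,np.ones(len(n))]@R
    return o+d*((z-o[2])/d[:,2])[:,None]
def cyl(x,y,z0,z1,r):
    a=np.linspace(0,2*np.pi,40)
    return np.r_[[[x+r*np.cos(t),y+r*np.sin(t),z] for z in(z0,z1) for t in a]]
def hullc(c,P):
    h=cv2.convexHull(proj(c,P).astype(np.float32)); m=cv2.moments(h); return np.array([m["m10"],m["m01"]])/m["m00"],m["m00"]
def solvecyl(c,uv,z0,z1,r):
    g=unproj(c,uv,(z0+z1)/2)[0][:2]
    s=fsolve(lambda q:hullc(c,cyl(q[0],q[1],z0,z1,r))[0]-uv,g,epsfcn=1e-6)
    return s,hullc(c,cyl(s[0],s[1],z0,z1,r))[1]
def blobs(img,lo,hi,amin=20):
    hsv=cv2.cvtColor(img,cv2.COLOR_RGB2HSV)
    m=cv2.inRange(hsv,np.array(lo),np.array(hi)) if lo[0]<=hi[0] else (cv2.inRange(hsv,np.array([lo[0],lo[1],lo[2]]),np.array([180,hi[1],hi[2]]))|cv2.inRange(hsv,np.array([0,lo[1],lo[2]]),np.array(hi)))
    n,l,st,ce=cv2.connectedComponentsWithStats(m,connectivity=4)
    return [(ce[i],st[i]) for i in range(1,n) if st[i][4]>=amin],m
RED=((170,130,110),(8,255,255)); BLUE=((98,130,110),(118,255,255))
E
python3 - <<'E'
from h import *
for n in ["top","scene"]:
    c=cam(n)
    for nm,k in (("R",RED),("B",BLUE)):
        for ce,st in blobs(c["color"],*k)[0]:
            s,a=solvecyl(c,ce,.133,.155,.018)
            print(n,nm,ce.round(1),st,s.round(4),round(a))
c=cam("top");im=c["color"][:,:,::-1]
cv2.imwrite("pics/topz.png",cv2.resize(im[150:310,130:530],None,fx=2,fy=2,interpolation=cv2.INTER_CUBIC))
c=cam("scene");im=c["color"][:,:,::-1]
cv2.imwrite("pics/scz.png",cv2.resize(im[120:400,200:480],None,fx=2.1,fy=2.1,interpolation=cv2.INTER_CUBIC))
E
```

```text
top R [310.9 188.7] [306 178   8  16  31] [0.645  0.0066] 204
top R [439.2 250.8] [ 420  198   40   99 2248] [ 0.4869 -0.2934] 214
top R [296.3 215.7] [289 209  15  14 171] [0.5796 0.0429] 203
top R [319.8 216.6] [313 209  14  16 183] [ 0.576  -0.0131] 202
top R [367.1 217.3] [361 210  14  16 174] [ 0.5716 -0.1256] 205
top R [624.5 372.1] [617 365  15  15 181] [ 0.1851 -0.7269] 245
top R [628.6 440.3] [622 433  14  16 180] [ 0.0251 -0.7276] 251
top B [249.1 214.3] [242 208  15  14 161] [0.5859 0.156 ] 206
top B [272.7 215.6] [266 208  15  16 173] [0.5813 0.0992] 204
top B [343.5 216.9] [337 210  14  15 168] [ 0.5738 -0.0695] 203
top B [144.5 248.9] [135 235  17  24 181] [0.5081 0.4096] 219
top B [182.7 247.7] [178 238  13  20 134] [0.5088 0.3158] 215
top B [196.3 283.5] [179 243  32  62 923] [0.4227 0.2816] 216
top B [626.3 394.7] [620 387  14  16 174] [ 0.132  -0.7277] 247
top B [627.6 417.5] [621 410  14  16 169] [ 0.0786 -0.7278] 249
scene R [311.3   5.2] [306   0  13  12 121] [ 0.1285 -0.7978] 115
scene R [276.7 149.9] [ 231  126   90   51 1574] [ 0.5365 -0.2179] 222
scene R [456
[... 408 characters left out ...]
265 243  17  14 147] [0.6713 0.0448] 312
scene B [326.4   2.2] [320   0  11   8  44] [ 0.0739 -0.7929] 113
scene B [291.8 195.2] [284 189  15  16 174] [ 0.571  -0.0699] 261
scene B [326.5 250.5] [318 242  17  20 235] [0.5776 0.0984] 311
scene B [339.2 271. ] [330 263  19  19 242] [0.5801 0.1537] 330
scene B [436.7 332.9] [ 399  295   73   72 1561] [0.4922 0.3541] 401
scene B [405.  322.9] [387 310  33  28 299] [0.5312 0.3095] 386
scene B [429.9 416.8] [421 410  20  15 166] [0.5934 0.4692] 498h.py:27: RuntimeWarning: The iteration is not making good progress, as measured by the 
 improvement from the last ten iterations.
  s=fsolve(lambda q:hullc(c,cyl(q[0],q[1],z0,z1,r))[0]-uv,g,epsfcn=1e-6)
```

View pics/topz.png

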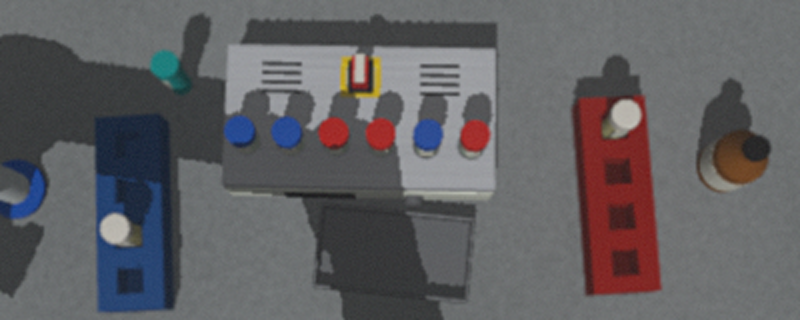

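View pics/scz.png

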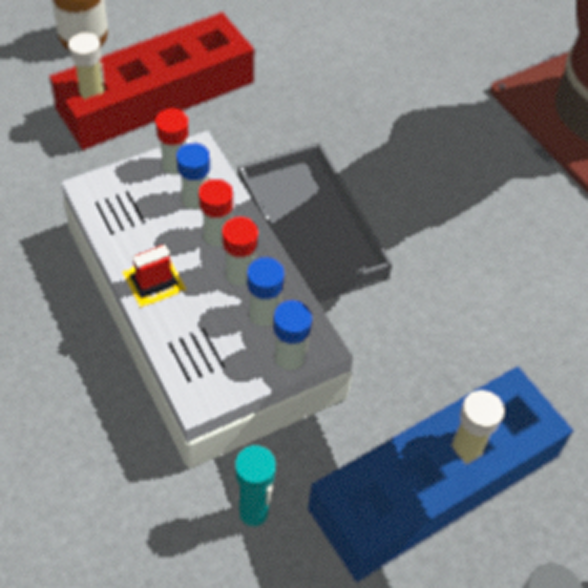

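```bash
cat >> h.py <<'E'
def need(pos,yaw,rot=None):
    T=toolT(); G=np.eye(4); G[:3,:3]=(Ro.from_euler('xyz',[180,0,yaw],degrees=True)).as_matrix() if rot is None else rot
    G[:3,3]=pos; D=np.linalg.inv(T)@G
    rv=np.degrees(Ro.from_matrix(D[:3,:3]).as_rotvec())
    print("shift",D[:3,3].round(4),"turn",rv.round(2),"rows~",round(max(np.linalg.norm(D[:3,3])/.0417,np.linalg.norm(rv)/7.16),1))
E
python3 - <<'E'
from h import *
need([.62,-.05,.29],87.5)
E
```

```text
shift [-0.5911 -0.4564 -0.0675] turn [-2.000e-02  1.000e-02  6.977e+01] rows~ 18.0
```

{"fn": "drive_tool", "kwargs": {
  "increments": [
    [[0.087,0,0,-0.04,0,0,0],[0.087,-0.03,-0.02,-0.067,0,0,6],[0.087,-0.59,-0.456,-0.067,0,0,70],[0.087,-0.59,-0.456,-0.067,0,0,70],[0.087,-0.59,-0.456,-0.067,0,0,70],[0.087,-0.59,-0.456,-0.067,0,0,70],[0.087,-0.59,-0.456,-0.067,0,0,70],[0.087,-0.59,-0.456,-0.067,0,0,70],[0.087,-0.59,-0.456,-0.067,0,0,70],[0.087,-0.59,-0.456,-0.067,0,0,70],[0.087,-0.59,-0.456,-0.067,0,0,70],[0.087,-0.59,-0.456,-0.067,0,0,70],[0.087,-0.59,-0.456,-0.067,0,0,70],[0.087,-0.59,-0.456,-0.067,0,0,70],[0.087,-0.59,-0.456,-0.067,0,0,70],[0.087,-0.59,-0.456,-0.067,0,0,70],[0.087,-0.59,-0.456,-0.067,0,0,70],[0.087,-0.59,-0.456,-0.067,0,0,70],[0.087,-0.59,-0.456,-0.067,0,0,70],[0.087,-0.59,-0.456,-0.067,0,0,70]]
  ]
}}

```text
clock: 2.02
tool_pos: [0.6203, -0.0577, 0.2893]
eef_rot: [180.0, 0.3, 86.8]
ft_force: [-0.7, -0.5, -0.0]
opening: 0.0872
```

Run:
```python
from h import *
s=get_state();print(s["clock"],s["joints"].round(1),s["tool_pos"].round(4),s["eef_rot"].round(2))
need([.62,-.05,.29],87.5)
c=cam("wrist");cv2.imwrite("pics/w1.png",c["color"][:,:,::-1])
c=cam("top");cv2.imwrite("pics/t1.png",c["color"][:,:,::-1])
```

```text
2.0167 [-29.5  16.5  39.   83.6 -10.1  83.4   6.3] [ 0.6203 -0.0577  0.2893] [179.96   0.25  86.78]
shift [ 0.0076 -0.0008 -0.0007] turn [ 0.04  0.25 -0.72] rows~ 0.2
```

View pics/w1.png

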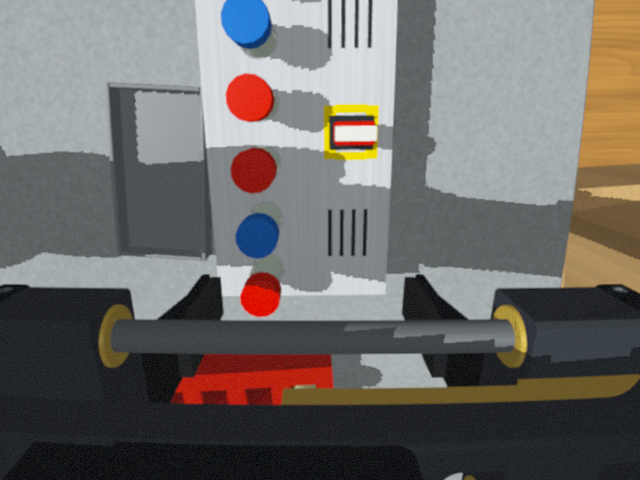

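Run:
```python
from h import *
c=cam("wrist")
im=c["color"]
cv2.imwrite("pics/w2.png",cv2.resize(im[80:190,300:410,::-1],None,fx=5,fy=5,interpolation=cv2.INTER_NEAREST))
for nm,k in (("R",RED),("B",BLUE)):
    for ce,st in blobs(im,*k,amin=100)[0]:
        s,a=solvecyl(c,ce,.133,.155,.018)
        print(nm,ce.round(1),st[4],s.round(4),round(a))
b,m=blobs(im,(20,150,110),(35,255,255),amin=50)
for ce,st in b: print("Y",ce,st,unproj(c,[st[0]+st[2]/2-.5,st[1]+st[3]/2-.5],.085)[0].round(4))
b,m=blobs(im[80:190,300:410],(0,0,200),(180,60,255),amin=50)
for ce,st in b: print("W",ce+[300,80],st)
```

```text
R [252.1 105.4] 1729 [0.5778 0.0439] 1919
R [354.4 139. ] 370 [0.6563 0.0143] 1759
R [255.5 177.1] 1559 [ 0.5752 -0.0119] 1718
R [262.2 300.2] 1369 [ 0.5703 -0.1237] 1542
R [254.7 377.1] 5563 [ 0.5548 -0.2071] 1401
B [248.1  26.6] 1952 [0.5795 0.1008] 2338
B [258.4 242.7] 1387 [ 0.5721 -0.0686] 1627
Y [349.38824577 137.97061443] [ 326  112   54   55 1123] [0.6617 0.0122 0.085 ]
Y [513.72230889 327.2199688 ] [494 305  33  61 641] [ 0.8387 -0.2132  0.085 ]
Y [104.77083333 323.19791667] [100 310  12  26  96] [ 0.3778 -0.1732  0.085 ]
Y [103.54945055 354.84615385] [100 343  10  23  91] [ 0.3668 -0.2147  0.085 ]
W [355.6294658   96.59237836] [   0    0   96   53 2939]
W [352.5        120.51724138] [38 40 30  2 58]
W [357.17977528 140.77688604] [ 37  53  42  16 623]
W [312.75570776 146.42694064] [  0  56  26  21 438]
W [369.7253803  176.01601281] [  39   75   54   35 1249]
```

View pics/w2.png

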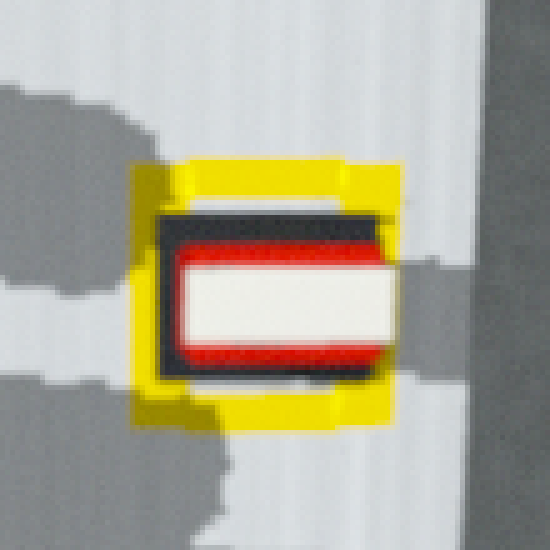

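Run:
```python
from h import *
need([.6615,.0123,.20],87.6)
need([.6615,.0123,.096],87.6)
```

```text
shift [0.0639 0.0394 0.0892] turn [-0.03  0.02 -0.42] rows~ 2.8
shift [0.064  0.0394 0.1932] turn [-0.03  0.02 -0.42] rows~ 5.0
```

{"fn": "drive_tool", "kwargs": {
  "increments": [
    [[0.06,0.064,0.0394,0.05,0,0,-0.4],[0.06,0.064,0.0394,0.07,0,0,-0.4],[0.06,0.064,0.0394,0.1,0,0,-0.4],[0.06,0.064,0.0394,0.13,0,0,-0.4],[0.06,0.064,0.0394,0.16,0,0,-0.4],[0.06,0.064,0.0394,0.18,0,0,-0.4],[0.06,0.064,0.0394,0.193,0,0,-0.4],[0.06,0.064,0.0394,0.193,0,0,-0.4]]
  ]
}}

```text
clock: 2.83
tool_pos: [0.6595, 0.0151, 0.0939]
eef_rot: [-179.8, -0.0, 87.8]
ft_force: [-0.9, -0.2, -0.1]
opening: 0.0602
```

Run:
```python
from h import *
need([.6615,.0123,.096],87.6)
c=cam("wrist");cv2.imwrite("pics/w3.png",c["color"][:,:,::-1])
```

```text
shift [-0.0027  0.0021 -0.0021] turn [-0.25 -0.01  0.2 ] rows~ 0.1
```

View pics/w3.png

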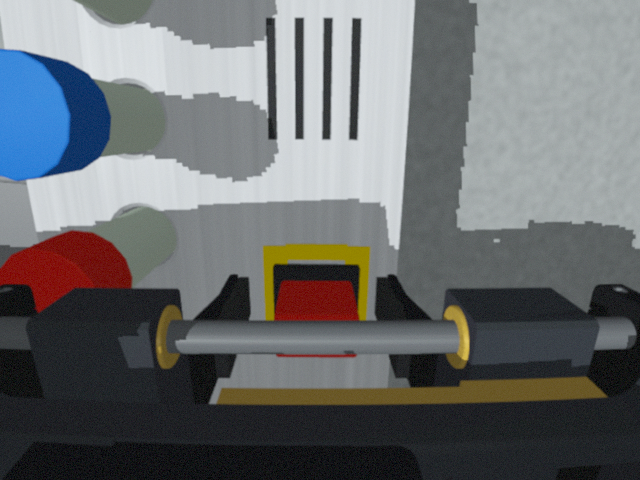

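{"fn": "drive_tool", "kwargs": {
  "grip_force": 45,
  "increments": [
    [[0.06,-0.003,0.002,-0.002,0,0,0.2],[0.02,-0.003,0.002,-0.002,0,0,0.2],[0.02,-0.003,0.002,-0.002,0,0,0.2],[0.02,-0.003,0.002,-0.002,0,0,0.2],[0.02,-0.003,0.002,-0.002,0,0,0.2],[0.02,-0.003,0.002,-0.002,0,0,0.2],[0.02,-0.003,0.002,-0.002,0,0,0.2],[0.02,-0.003,0.002,-0.002,0,0,0.2]]
  ]
}}

```text
clock: 3.55
tool_pos: [0.6634, 0.0099, 0.0989]
eef_rot: [-180.0, -0.0, 87.5]
ft_force: [-1.9, 0.1, 3.9]
opening: 0.0336
```

{"fn": "drive_tool", "kwargs": {
  "increments": [
    [[0.02,0,0,-0.004,0,0,0],[0.02,0,0,-0.008,0,0,0],[0.02,0,0,-0.014,0,0,0],[0.02,0,0,-0.025,0,0,0],[0.02,0,0,-0.04,0,0,0],[0.02,0,0,-0.055,0,0,0],[0.02,0,0,-0.08,0,0,0],[0.02,0,0,-0.11,0,0,0],[0.02,0,0,-0.14,0,0,0],[0.02,0,0,-0.16,0,0,0],[0.02,0,0,-0.16,0,0,0],[0.02,0,0,-0.16,0,0,0]]
  ]
}}

```text
clock: 4.55
tool_pos: [0.6646, 0.0094, 0.2618]
eef_rot: [179.7, -0.1, 87.4]
ft_force: [0.2, 0.6, -2.1]
opening: 0.0336
```

Run:
```python
from h import *
s=get_state();print(s["clock"],s["joints"].round(1),s["tool_pos"].round(4),s["eef_rot"].round(2),s["ft_force"],s["opening"])
c=cam("scene");cv2.imwrite("pics/s3.png",cv2.resize(c["color"][100:400,160:500,::-1],None,fx=2,fy=2))
c=cam("top");cv2.imwrite("pics/t3.png",cv2.resize(c["color"][150:310,130:530,::-1],None,fx=2,fy=2))
```

```text
4.55 [-31.3  22.3  36.7  80.  -13.3  81.8   2.7] [0.6646 0.0094 0.2618] [ 1.7971e+02 -5.0000e-02  8.7440e+01] [ 0.22626872  0.64585103 -2.067199  ] 0.03361184335429099
```

View pics/s3.png

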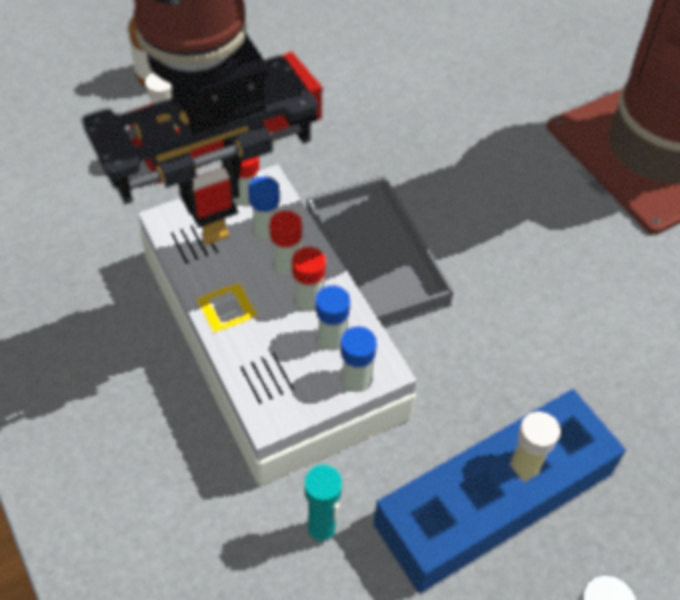

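View pics/t3.png

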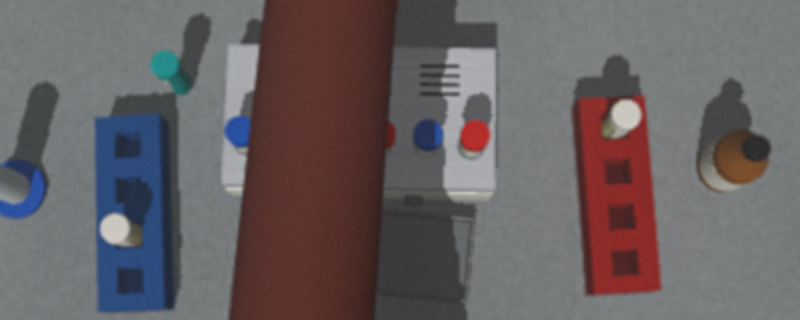

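Run:
```python
from h import *
c=cam("top")
im=cv2.imread("pics/top0.png")[235:310,270:390]
cv2.imwrite("pics/d.png",cv2.convertScaleAbs(cv2.resize(im,None,fx=6,fy=6,interpolation=cv2.INTER_CUBIC),alpha=2))
im=cv2.imread("pics/scene0.png")[175:275,300:400]
cv2.imwrite("pics/d2.png",cv2.convertScaleAbs(cv2.resize(im,None,fx=6,fy=6,interpolation=cv2.INTER_CUBIC),alpha=2))
```

```text
(no output)
```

View pics/d.png

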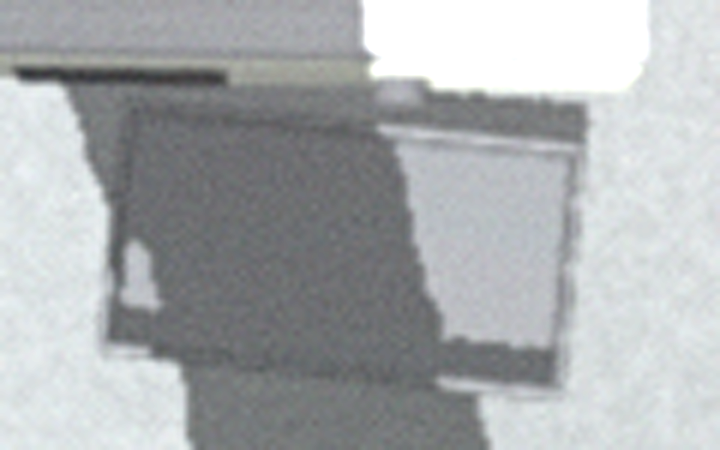

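View pics/d2.png

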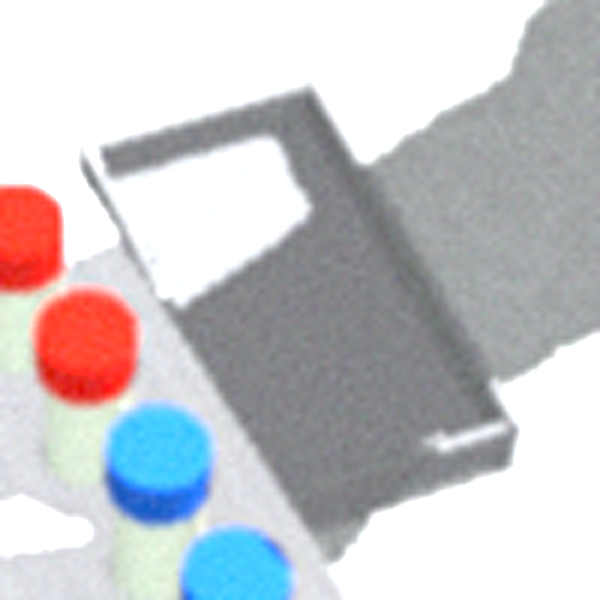

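Run:
```python
from h import *
c=cam("top")
p=np.array([[128,105],[580,142],[563,392],[102,346]])/6+[270,235]
q=unproj(c,p,.03);print(q.round(4));print([np.linalg.norm(q[i]-q[i-1]).round(4) for i in range(4)],q.mean(0))
c=cam("scene")
p=np.array([[88,155],[310,92],[515,430]])/6+[300,175]
print(unproj(c,p,.03).round(4))
```

```text
[[ 0.5065  0.0631  0.03  ]
 [ 0.4858 -0.1307  0.03  ]
 [ 0.3793 -0.1197  0.03  ]
 [ 0.4033  0.0757  0.03  ]]
[np.float64(0.104), np.float64(0.1949), np.float64(0.1071), np.float64(0.1969)] [ 0.44372418 -0.02789161  0.03      ]
[[ 0.4855 -0.1192  0.03  ]
 [ 0.3847 -0.1057  0.03  ]
 [ 0.4071  0.0856  0.03  ]]
```

Run:
```python
from h import *
R0=Ro.from_euler('xyz',[180,0,87.5],degrees=True)
R=(R0*Ro.from_euler('y',-30,degrees=True)).as_matrix(); print(R[:,2])
need([.44,-.037,.25],0,R); need([.44,-.037,.061],0,R)
```

```text
[-0.02180969 -0.49952411 -0.8660254 ]
shift [-0.0567 -0.2206  0.008 ] turn [-1.000e-01 -2.998e+01 -1.000e-02] rows~ 5.5
shift [-0.0567 -0.2203  0.197 ] turn [-1.000e-01 -2.998e+01 -1.000e-02] rows~ 7.2
```

{"fn": "drive_tool", "kwargs": {
  "increments": [
    [[0.02,-0.01,-0.035,0,0,0,0],[0.02,-0.02,-0.075,0,0,0,0],[0.02,-0.03,-0.115,0,0,-5,0],[0.02,-0.04,-0.155,0,0,-12,0],[0.02,-0.05,-0.195,0,0,-19,0],[0.02,-0.057,-0.22,0.005,0,-26,0],[0.02,-0.057,-0.22,0.02,0,-30,0],[0.02,-0.057,-0.22,0.05,0,-30,0],[0.02,-0.057,-0.22,0.08,0,-30,0],[0.02,-0.057,-0.22,0.11,0,-30,0],[0.02,-0.057,-0.22,0.13,0,-30,0],[0.02,-0.057,-0.22,0.13,0,-30,0],[0.02,-0.057,-0.22,0.13,0,-30,0]]
  ]
}}

```text
clock: 5.88
tool_pos: [0.4405, -0.0379, 0.1284]
eef_rot: [-179.9, 30.1, 87.5]
ft_force: [0.3, 0.2, -0.2]
opening: 0.0334
```

Run:
```python
from h import *
s=get_state();print(s["clock"],s["joints"].round(1),s["tool_pos"].round(4),s["eef_rot"].round(2),s["ft_force"],s["opening"])
R0=Ro.from_euler('xyz',[180,0,87.5],degrees=True)
R=(R0*Ro.from_euler('y',-30,degrees=True)).as_matrix(); 
need([.44,-.037,.061],0,R)
c=cam("scene");cv2.imwrite("pics/s4.png",cv2.resize(c["color"][100:400,160:500,::-1],None,fx=2,fy=2))
c=cam("wrist");cv2.imwrite("pics/w4.png",c["color"][:,:,::-1])
```

```text
5.8833 [-50.8   6.2  28.9 118.8  25.7  71.  -36. ] [ 0.4405 -0.0379  0.1284] [-179.87   30.11   87.52] [ 0.25081313  0.24552169 -0.23391782] 0.0333810149554506
shift [ 0.0346 -0.0004  0.0579] turn [-0.12  0.11  0.01] rows~ 1.6
```

View pics/s4.png

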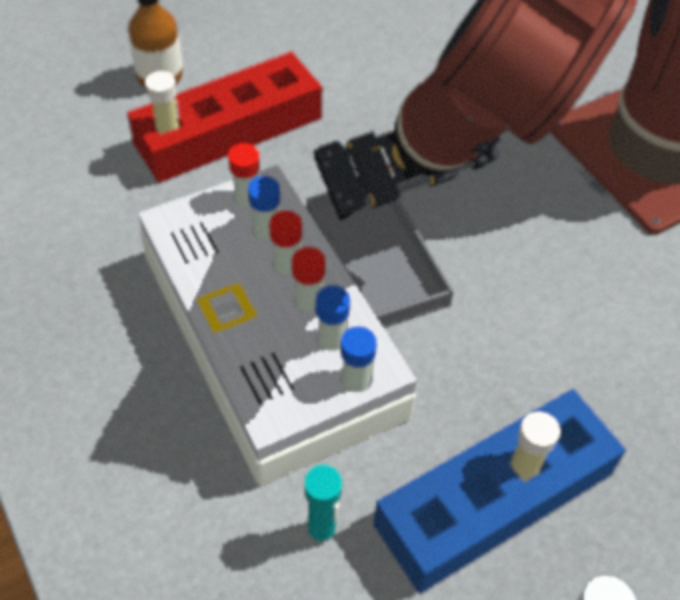

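View pics/w4.png

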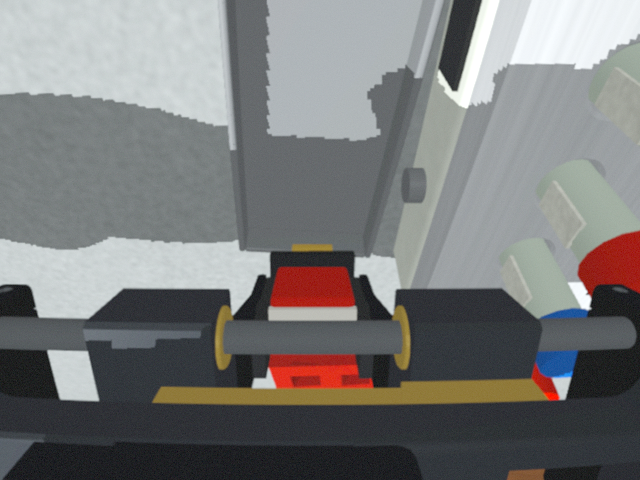

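Run:
```python
from h import *
c=cam("wrist")
print(unproj(c,[[240,248],[393,256],[229,60],[222,0],[450,0]],.03).round(4)); print(unproj(c,[[312,247]],.08).round(4))
s=get_state();T=toolT();print(T[:3,3]+.0567*T[:3,2])
```

```text
[[ 0.3797 -0.1123  0.03  ]
 [ 0.5061 -0.1282  0.03  ]
 [ 0.4011  0.0371  0.03  ]
 [ 0.4033  0.0659  0.03  ]
 [ 0.5132  0.0615  0.03  ]]
[[ 0.4411 -0.058   0.08  ]]
[ 0.44078666 -0.0653869   0.08070015]
```

{"fn": "drive_tool", "kwargs": {
  "increments": [
    [[0.02,0.012,0,0.02,0,0,0],[0.02,0.02,0,0.035,0,0,0],[0.02,0.028,0,0.047,0,0,0],[0.02,0.035,0,0.057,0,0,0],[0.02,0.035,0,0.057,0,0,0],[0.02,0.035,0,0.057,0,0,0],[0.06,0.035,0,0.057,0,0,0],[0.06,0.035,0,0.057,0,0,0],[0.06,0.035,0,0.057,0,0,0],[0.06,0.035,0,0.057,0,0,0],[0.06,0.03,0,0.047,0,0,0],[0.06,0.02,0,0.03,0,0,0],[0.06,0,0,0,0,0,0],[0.06,-0.015,0,-0.03,0,0,0],[0.06,-0.03,0,-0.06,0,0,0],[0.06,-0.05,0,-0.1,0,6,0],[0.06,-0.06,0,-0.12,0,13,0]]
  ]
}}

```text
clock: 7.45
tool_pos: [0.4422, -0.0272, 0.2659]
eef_rot: [179.9, 16.8, 87.7]
ft_force: [1.1, 1.2, -0.7]
opening: 0.0599
```

Run:
```python
from h import *
s=get_state();print(s["clock"],s["joints"].round(1),s["tool_pos"].round(4),s["eef_rot"].round(2),s["ft_force"],s["opening"])
c=cam("wrist");cv2.imwrite("pics/w5.png",c["color"][:,:,::-1])
```

```text
7.45 [-49.8  -7.7  31.3 108.8  19.7  84.3 -24.3] [ 0.4422 -0.0272  0.2659] [179.86  16.76  87.74] [ 1.09712407  1.20160995 -0.66570409] 0.059939210034870925
```

View pics/w5.png

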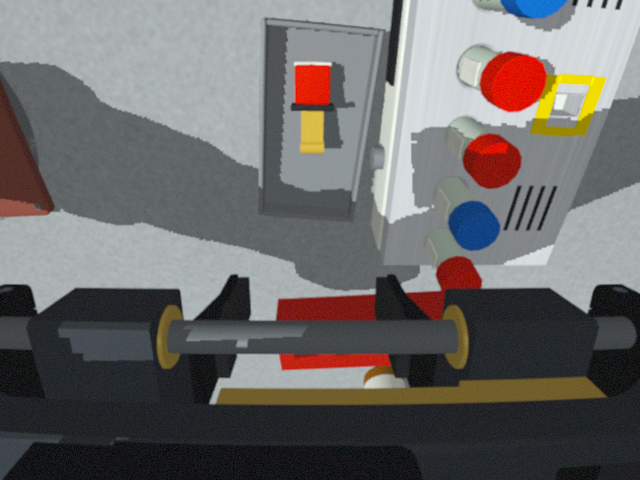

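Run:
```python
from h import *
need([.5705,-.1238,.25],45)
need([.5705,-.1238,.1225],45)
```

```text
shift [-0.0766  0.13    0.0455] turn [ 6.44 14.93 41.88] rows~ 6.3
shift [-0.0417  0.1286  0.1681] turn [ 6.44 14.93 41.88] rows~ 6.3
```

{"fn": "drive_tool", "kwargs": {
  "increments": [
    [[0.06,-0.02,0.03,0.01,1,2.5,7],[0.06,-0.04,0.065,0.025,2,5,14],[0.06,-0.06,0.1,0.035,3,7.5,21],[0.06,-0.0766,0.13,0.0455,4.3,10,28],[0.06,-0.07,0.1295,0.07,5.4,12.5,35],[0.06,-0.063,0.1294,0.0935,6.44,14.93,41.88],[0.06,-0.063,0.1294,0.0935,6.44,14.93,41.88],[0.06,-0.063,0.1294,0.0935,6.44,14.93,41.88],[0.06,-0.063,0.1294,0.0935,6.44,14.93,41.88],[0.06,-0.063,0.1294,0.0935,6.44,14.93,41.88]]
  ]
}}

```text
clock: 8.33
tool_pos: [0.5677, -0.1215, 0.1932]
eef_rot: [179.6, 1.2, 45.5]
ft_force: [-0.3, -0.5, 0.5]
opening: 0.0601
```

Run:
```python
from h import *
s=get_state();print(s["clock"],s["joints"].round(1),s["tool_pos"].round(4),s["eef_rot"].round(2))
need([.5705,-.1238,.1225],45)
c=cam("wrist");cv2.imwrite("pics/w6.png",c["color"][:,:,::-1])
```

```text
8.3333 [-32.9  15.6  47.9  97.8 -10.8  72.1 -27.2] [ 0.5677 -0.1215  0.1932] [179.62   1.16  45.49]
shift [0.0018 0.0031 0.0707] turn [0.38 1.16 0.49] rows~ 1.7
```

View pics/w6.png

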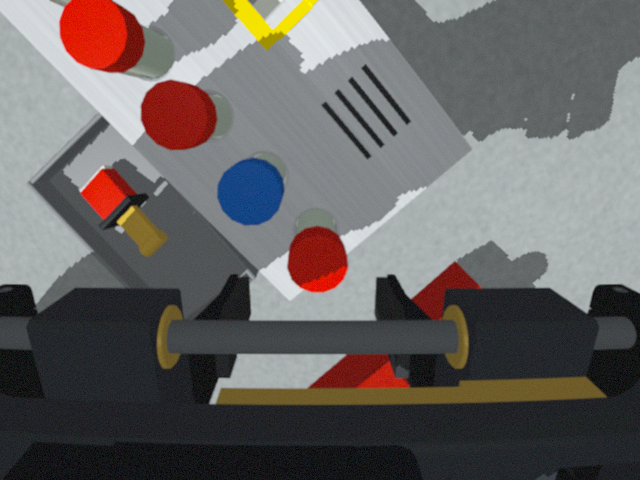

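{"fn": "drive_tool", "kwargs": {
  "grip_force": 25,
  "increments": [
    [[0.06,0,0,0,0,0,0],[0.06,0,0,0,0,0,0],[0.06,0,0,0,0,0,0]]
  ]
}}

```text
clock: 8.63
tool_pos: [0.5671, -0.1221, 0.192]
eef_rot: [179.7, 1.2, 45.3]
ft_force: [-0.0, 0.3, 0.4]
opening: 0.0602
```

Run:
```python
from h import *
need([.5705,-.1238,.1225],45)
c=cam("wrist")
im=c["color"]
for nm,k in (("R",RED),("B",BLUE)):
    for ce,st in blobs(im,*k,amin=100)[0]:
        s,a=solvecyl(c,ce,.133,.155,.018)
        print(nm,ce.round(1),st[4],s.round(4),round(a))
```

```text
shift [0.0026 0.0032 0.0695] turn [0.32 1.2  0.3 ] rows~ 1.7
R [99.4 33.9] 4901 [0.5772 0.0431] 5573
R [176.8 113.8] 4156 [ 0.5753 -0.0123] 4539
R [105.7 191.7] 1530 [ 0.5128 -0.0095] 4242
R [317.3 258.9] 3120 [ 0.5704 -0.1238] 3427
R [443.9 288.4] 1420 [ 0.612  -0.1936] 3455
R [361.5 373.7] 2170 [ 0.5331 -0.2045] 2966
B [249.8 190.5] 3420 [ 0.5727 -0.0678] 3733
```

{"fn": "drive_tool", "kwargs": {
  "grip_force": 25,
  "increments": [
    [[0.06,0.0026,0.0032,0,0.3,1.2,0.3],[0.06,0.0026,0.0032,0.02,0.3,1.2,0.3],[0.06,0.0026,0.0032,0.045,0.3,1.2,0.3],[0.06,0.0026,0.0032,0.0695,0.3,1.2,0.3],[0.06,0.0026,0.0032,0.0695,0.3,1.2,0.3],[0.06,0.0026,0.0032,0.0695,0.3,1.2,0.3],[0.06,0.0026,0.0032,0.0695,0.3,1.2,0.3]]
  ]
}}

```text
clock: 9.27
tool_pos: [0.5709, -0.1247, 0.1233]
eef_rot: [179.9, -0.0, 44.9]
ft_force: [0.6, -0.7, 0.9]
opening: 0.0602
```

Run:
```python
from h import *
need([.5705,-.1238,.1225],45)
```

```text
shift [ 0.0004 -0.0009  0.0008] turn [ 0.05 -0.01 -0.11] rows~ 0.0
```

{"fn": "drive_tool", "kwargs": {
  "increments": [
    [[0.03,0,0,0,0,0,0],[0.03,0,0,0,0,0,0],[0.03,0,0,0,0,0,0],[0.03,0,0,0,0,0,0],[0.03,0,0,0,0,0,0],[0.03,0,0,-0.015,0,0,0],[0.03,0,0,-0.04,0,0,0],[0.03,0,0,-0.07,0,0,0],[0.03,0,0,-0.1,0,0,0],[0.03,0,0,-0.13,0,0,0],[0.03,0,0,-0.14,0,0,0],[0.03,0,0,-0.14,0,0,0],[0.03,0,0,-0.14,0,0,0]]
  ]
}}

```text
clock: 10.35
tool_pos: [0.5702, -0.124, 0.2615]
eef_rot: [-180.0, 0.0, 44.9]
ft_force: [-0.5, 0.4, -1.2]
opening: 0.0354
```

Run:
```python
from h import *
s=get_state();print(s["clock"],s["joints"].round(1),s["tool_pos"].round(4),s["eef_rot"].round(2),s["ft_force"],s["opening"])
c=cam("scene");cv2.imwrite("pics/s7.png",cv2.resize(c["color"][100:400,160:500,::-1],None,fx=2,fy=2))
c=cam("top");im=c["color"]
cv2.imwrite("pics/t7.png",cv2.resize(im[190:305,410:470,::-1],None,fx=5,fy=5,interpolation=cv2.INTER_CUBIC))
```

```text
10.35 [-33.2  13.   48.9  92.1  -9.9  79.5 -28.2] [ 0.5702 -0.124   0.2615] [-1.7999e+02  2.0000e-02  4.4930e+01] [-0.50967695  0.42886689 -1.20399059] 0.03541628429896627
```

View pics/s7.png

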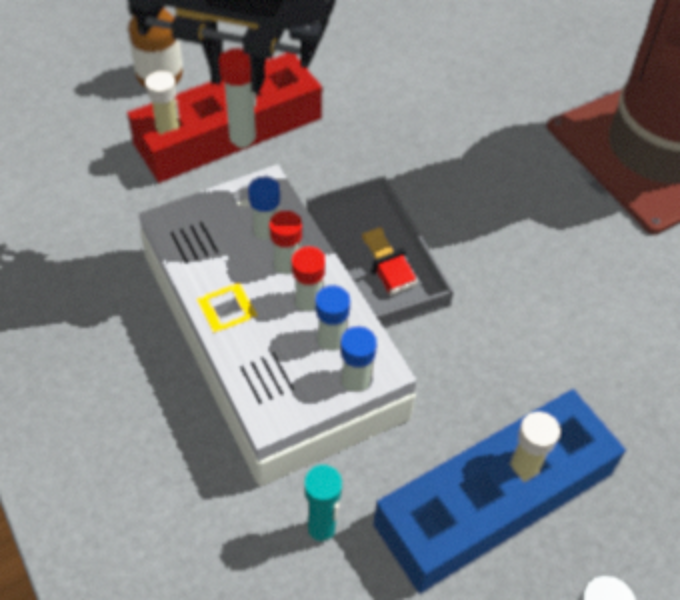

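View pics/t7.png

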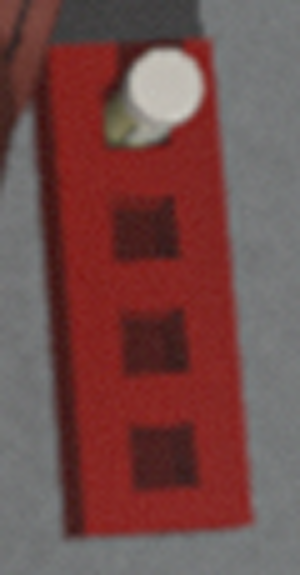

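Run:
```python
from h import *
c=cam("top")
q=unproj(c,np.array([[145,229],[155,344],[165,456]])/5+[410-.4,190-.4],.06);print(q.round(4),np.linalg.norm(np.diff(q,axis=0),axis=1))
q=unproj(c,np.array([[50,45],[212,40],[254,522],[78,532]])/5+[410-.4,190-.4],.06);print(q.round(4),q.mean(0),[np.linalg.norm(q[i]-q[i-1]).round(4) for i in range(4)])
```

```text
[[ 0.5372 -0.3135  0.06  ]
 [ 0.4783 -0.3152  0.06  ]
 [ 0.4217 -0.317   0.06  ]] [0.05890762 0.05665922]
[[ 0.6341 -0.2703  0.06  ]
 [ 0.635  -0.3545  0.06  ]
 [ 0.3874 -0.3602  0.06  ]
 [ 0.385  -0.2711  0.06  ]] [ 0.51038025 -0.31402819  0.06      ] [np.float64(0.2492), np.float64(0.0843), np.float64(0.2476), np.float64(0.0891)]
```

Run:
```python
from h import *
need([.5372,-.3135,.2615],45)
```

```text
shift [-0.1567  0.1115 -0.0012] turn [-0.12  0.15 -0.08] rows~ 4.6
```

{"fn": "drive_tool", "kwargs": {
  "increments": [
    [[0.03,-0.02,0.015,0,0,0,0],[0.03,-0.05,0.035,0,0,0,0],[0.03,-0.08,0.058,0,0,0,0],[0.03,-0.11,0.08,0,0,0,0],[0.03,-0.14,0.1,0,0,0,0],[0.03,-0.1567,0.1115,0,0,0,0],[0.03,-0.1567,0.1115,0,0,0,0],[0.03,-0.1567,0.1115,0,0,0,0],[0.03,-0.1567,0.1115,0,0,0,0]]
  ]
}}

```text
clock: 11.25
tool_pos: [0.538, -0.3129, 0.2609]
eef_rot: [-179.9, 0.1, 44.9]
ft_force: [0.6, 0.4, -1.3]
opening: 0.0353
```

Run:
```python
from h import *
s=get_state();print(s["clock"],s["joints"].round(1),s["tool_pos"].round(4),s["eef_rot"].round(2),s["ft_force"],s["opening"])
c=cam("wrist");cv2.imwrite("pics/w8.png",c["color"][:,:,::-1])
need([.5372,-.3135,.2615],45)
```

```text
11.25 [-13.8  20.1  52.2  86.6 -15.9  81.2  -5.9] [ 0.538  -0.3129  0.2609] [-1.799e+02  6.000e-02  4.494e+01] [ 0.6433258   0.3762812  -1.28370938] 0.035255248421416
shift [-0.0017 -0.     -0.0004] turn [-0.09  0.05  0.01] rows~ 0.0
```

View pics/w8.png

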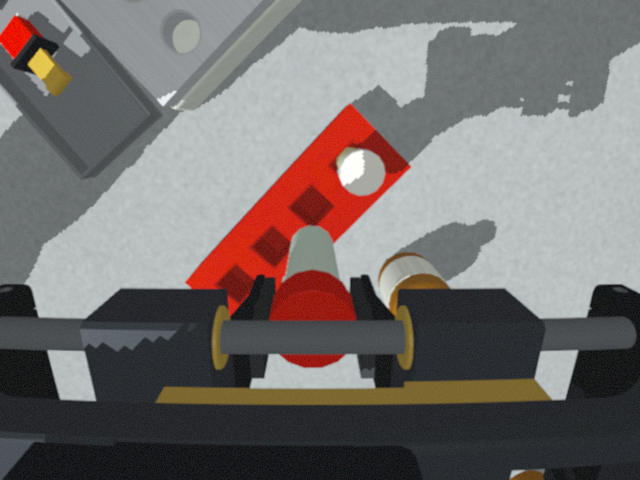

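```bash
cat >> h.py <<'E'
def holes(c,box,lo,hi,z=.06,amin=60):
    x0,y0,x1,y1=box; sub=c["color"][y0:y1,x0:x1]
    for ce,st in blobs(sub,lo,hi,amin)[0]:
        p=ce+[x0,y0]; print(p.round(1),st[2:],unproj(c,p,z)[0].round(4))
E
python3 - <<'E'
from h import *
c=cam("wrist")
im=c["color"]
for p in [(311,205),(272,246),(290,215),(345,120),(305,190)]: print(p,im[p[1],p[0]],cv2.cvtColor(im[p[1]:p[1]+1,p[0]:p[0]+1],cv2.COLOR_RGB2HSV))
holes(c,(180,100,410,300),(170,120,20),(8,255,150))
q=unproj(c,[[351,104],[410,166],[187,281]],.06);print(q.round(4),np.linalg.norm(np.diff(q,axis=0),axis=1))
b=solvecyl(c,np.array([361,172]),.108,.13,.018);print(b)
cv2.imwrite("pics/w8z.png",cv2.resize(im[90:310,180:420,::-1],None,fx=3,fy=3,interpolation=cv2.INTER_NEAREST)[:600])
E
```

```text
(311, 205) [122  24  19] [[[  1 215 122]]]
(272, 246) [124  34  31] [[[  1 191 124]]]
(290, 215) [209  32  27] [[[  1 222 209]]]
(345, 120) [213  40  28] [[[  2 221 213]]]
(305, 190) [172  27  20] [[[  1 225 172]]]
[382.7 152.4] [ 59  42 866] [ 0.6248 -0.3219  0.06  ]
[311.2 206.9] [ 43  39 967] [ 0.5381 -0.3112  0.06  ]
[271.9 247. ] [ 39  39 871] [ 0.4796 -0.3124  0.06  ]
[235.7 284.2] [ 66  34 818] [ 0.4217 -0.3137  0.06  ]
[311.7 285.1] [  80   30 1368] [ 0.4785 -0.3715  0.06  ]
[[ 0.6337 -0.2681  0.06  ]
 [ 0.6351 -0.3504  0.06  ]
 [ 0.3871 -0.2743  0.06  ]] [0.08225183 0.25938923]
(array([ 0.59633897, -0.30999497]), 1744.145068607526)
```

View pics/w8z.png

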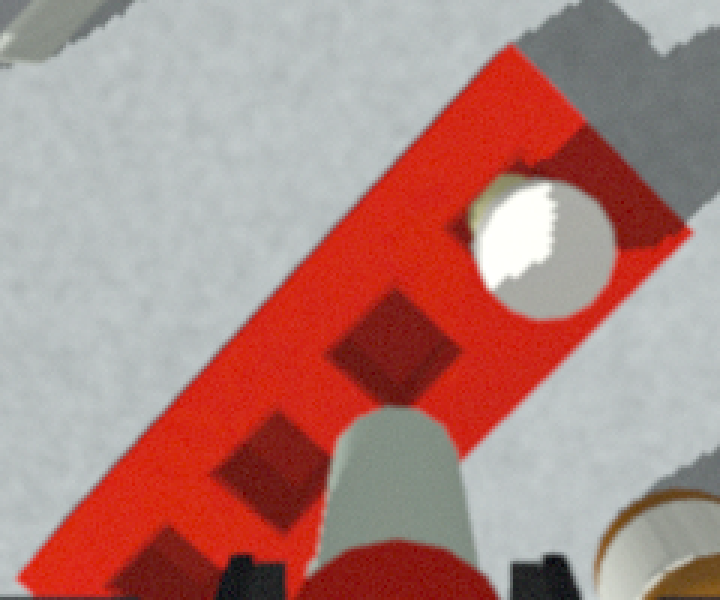

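Run:
```python
from h import *
need([.538,-.3113,.16],45)
```

```text
shift [ 0.0003 -0.0009  0.1014] turn [-0.07  0.03  0.04] rows~ 2.4
```

{"fn": "drive_tool", "kwargs": {
  "increments": [
    [[0.03,0.0003,-0.001,0.03,0,0,0],[0.03,0.0003,-0.001,0.06,0,0,0],[0.03,0.0003,-0.001,0.09,0,0,0],[0.03,0.0003,-0.001,0.101,0,0,0],[0.03,0.0003,-0.001,0.101,0,0,0],[0.03,0.0003,-0.001,0.101,0,0,0],[0.03,0.0003,-0.001,0.101,0,0,0]]
  ]
}}

```text
clock: 11.93
tool_pos: [0.5384, -0.3133, 0.163]
eef_rot: [179.9, -0.0, 44.9]
ft_force: [0.3, -0.2, 0.1]
opening: 0.035
```

Run:
```python
from h import *
c=cam("wrist");cv2.imwrite("pics/w9.png",c["color"][:,:,::-1])
c=cam("scene");cv2.imwrite("pics/s9.png",cv2.resize(c["color"][70:220,180:360,::-1],None,fx=4,fy=4))
need([.538,-.3113,.098],45)
```

```text
shift [ 0.0012 -0.0019  0.065 ] turn [ 0.14 -0.02 -0.07] rows~ 1.6
```

View pics/w9.png

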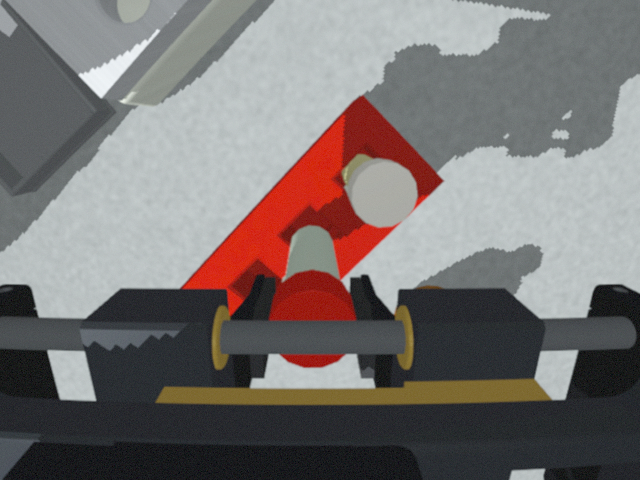

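View pics/s9.png

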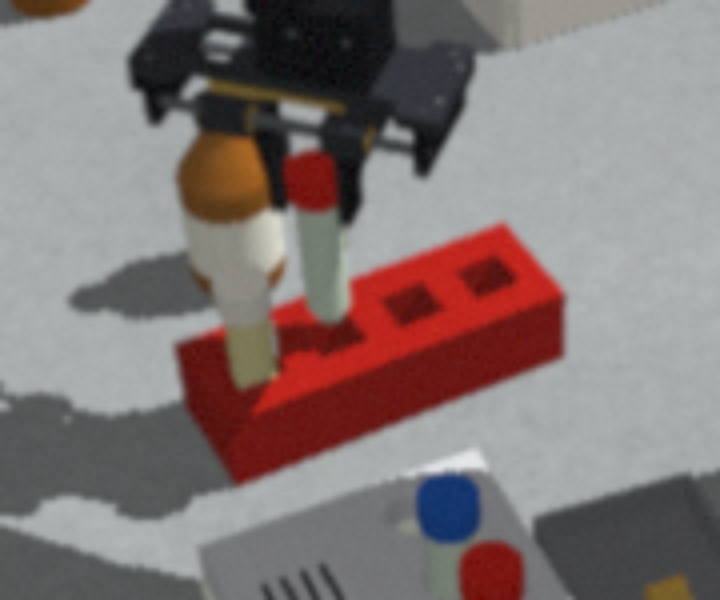

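{"fn": "drive_tool", "kwargs": {
  "increments": [
    [[0.03,0.0012,-0.0017,0.01,0,0,0],[0.03,0.0012,-0.0017,0.022,0,0,0],[0.03,0.0012,-0.0017,0.034,0,0,0],[0.03,0.0012,-0.0017,0.046,0,0,0],[0.03,0.0012,-0.0017,0.058,0,0,0],[0.03,0.0012,-0.0017,0.064,0,0,0],[0.03,0.0012,-0.0017,0.065,0,0,0],[0.03,0.0012,-0.0017,0.065,0,0,0]]
  ]
}}

```text
clock: 12.7
tool_pos: [0.5376, -0.3117, 0.0963]
eef_rot: [179.9, 0.0, 44.9]
ft_force: [0.4, -0.7, 5.6]
opening: 0.0352
```

{"fn": "drive_tool", "kwargs": {
  "increments": [
    [[0.055,0,0,-0.001,0,0,0],[0.055,0,0,-0.001,0,0,0],[0.055,0,0,-0.001,0,0,0],[0.055,0,0,-0.001,0,0,0],[0.055,0,0,-0.015,0,0,0],[0.055,0,0,-0.04,0,0,0],[0.055,0,0,-0.07,0,0,0],[0.055,0,0,-0.1,0,0,0],[0.055,0.01,-0.005,-0.13,0,0,0],[0.06,0.03,-0.02,-0.14,0,0,0],[0.06,0.03,-0.02,-0.14,0,0,0]]
  ]
}}

```text
clock: 13.62
tool_pos: [0.547, -0.2724, 0.2399]
eef_rot: [179.8, -0.2, 45.1]
ft_force: [0.8, 0.8, -0.7]
opening: 0.059
```

Run:
```python
from h import *
s=get_state();print(s["clock"],s["joints"].round(1),s["tool_pos"].round(4),s["eef_rot"].round(2),s["ft_force"],s["opening"])
c=cam("scene");cv2.imwrite("pics/s10.png",cv2.resize(c["color"][70:350,180:480,::-1],None,fx=2,fy=2))
c=cam("top");cv2.imwrite("pics/t10.png",cv2.resize(c["color"][150:310,130:530,::-1],None,fx=2,fy=2))
need([.5753,-.0121,.21],45)
need([.5753,-.0121,.1225],45)
```

```text
13.6167 [-18.5  18.6  51.9  90.4 -15.   78.   -9.9] [ 0.547  -0.2724  0.2399] [179.82  -0.2   45.12] [ 0.84788888  0.77266607 -0.6753499 ] 0.05896601635411699
shift [ 0.2072 -0.1639  0.0271] turn [ 0.05 -0.03  0.04] rows~ 6.4
shift [ 0.2072 -0.164   0.1146] turn [ 0.05 -0.03  0.04] rows~ 6.9
```

View pics/s10.png

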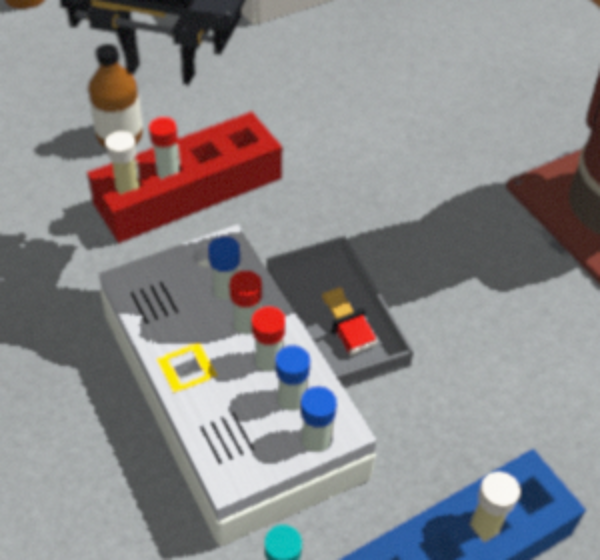

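View pics/t10.png

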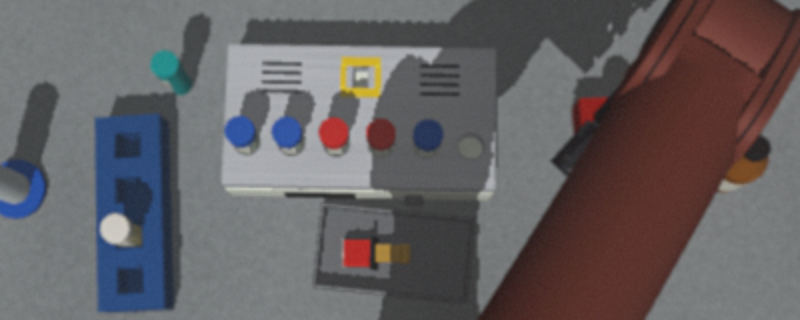

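{"fn": "drive_tool", "kwargs": {
  "increments": [
    [[0.06,0.03,-0.024,0,0,0,0],[0.06,0.06,-0.047,0,0,0,0],[0.06,0.09,-0.071,0,0,0,0],[0.06,0.12,-0.095,0,0,0,0],[0.06,0.15,-0.119,0.005,0,0,0],[0.06,0.18,-0.143,0.015,0,0,0],[0.06,0.2,-0.159,0.022,0,0,0],[0.06,0.2072,-0.164,0.027,0,0,0],[0.06,0.2072,-0.164,0.027,0,0,0],[0.06,0.2072,-0.164,0.027,0,0,0],[0.06,0.2072,-0.164,0.027,0,0,0]]
  ]
}}

```text
clock: 14.63
tool_pos: [0.575, -0.016, 0.2093]
eef_rot: [180.0, 0.1, 44.7]
ft_force: [0.9, -0.7, -0.2]
opening: 0.0598
```

Run:
```python
from h import *
s=get_state();print(s["joints"].round(1),s["tool_pos"].round(4),s["eef_rot"].round(2))
need([.5753,-.0121,.1225],45)
c=cam("wrist");im=c["color"]
for nm,k in (("R",RED),("B",BLUE)):
    for ce,st in blobs(im,*k,amin=800)[0]:
        s,a=solvecyl(c,ce,.133,.155,.018)
        print(nm,ce.round(1),st[4],s.round(4),round(a))
```

```text
[-42.4  13.4  46.6  97.6 -10.   73.4 -39.1] [ 0.575  -0.016   0.2093] [1.7996e+02 7.0000e-02 4.4720e+01]
shift [ 0.003  -0.0026  0.0868] turn [ 0.04  0.07 -0.28] rows~ 2.1
R [244.3 184.2] 2884 [0.5778 0.044 ] 3172
R [307.4 248.1] 2684 [ 0.5753 -0.0118] 2927
R [196.2 272.8] 1303 [0.5113 0.0278] 3002
B [99.6 39.2] 3503 [0.5808 0.1592] 4587
B [173.5 114. ] 3107 [0.5789 0.1013] 3815
B [358.4 300.8] 1211 [ 0.5725 -0.0625] 2819
```

{"fn": "drive_tool", "kwargs": {
  "increments": [
    [[0.06,0.003,-0.0025,0.01,0,0,0],[0.06,0.003,-0.0025,0.035,0,0,0],[0.06,0.003,-0.0025,0.065,0,0,0],[0.06,0.003,-0.0025,0.087,0,0,0],[0.06,0.003,-0.0025,0.087,0,0,0],[0.06,0.003,-0.0025,0.087,0,0,0],[0.03,0.003,-0.0025,0.087,0,0,0],[0.03,0.003,-0.0025,0.087,0,0,0],[0.03,0.003,-0.0025,0.087,0,0,0],[0.03,0.003,-0.0025,0.087,0,0,0],[0.03,0.003,-0.0025,0.087,0,0,0]]
  ]
}}

```text
clock: 15.6
tool_pos: [0.5759, -0.0092, 0.1226]
eef_rot: [180.0, -0.0, 44.9]
ft_force: [0.2, -1.1, 3.1]
opening: 0.0348
```

{"fn": "drive_tool", "kwargs": {
  "increments": [
    [[0.03,0,0,-0.015,0,0,0],[0.03,0,0,-0.04,0,0,0],[0.03,0,0,-0.07,0,0,0],[0.03,0,0,-0.1,0,0,0],[0.03,0,0,-0.13,0,0,0],[0.03,0,0,-0.155,0,0,0],[0.03,0,0,-0.155,0,0,0],[0.03,0,0,-0.155,0,0,0]]
  ]
}}

```text
clock: 16.27
tool_pos: [0.5762, -0.0092, 0.2782]
eef_rot: [179.9, -0.1, 44.9]
ft_force: [-0.4, 0.4, -1.2]
opening: 0.0349
```

Run:
```python
from h import *
need([.48,-.3125,.277],45)
c=cam("scene");cv2.imwrite("pics/s11.png",cv2.resize(c["color"][70:350,180:480,::-1],None,fx=2,fy=2))
c=cam("top");cv2.imwrite("pics/t11.png",cv2.resize(c["color"][150:310,130:530,::-1],None,fx=2,fy=2))
```

```text
shift [-0.2823  0.1468  0.0009] turn [ 0.07 -0.1  -0.08] rows~ 7.6
```

View pics/s11.png

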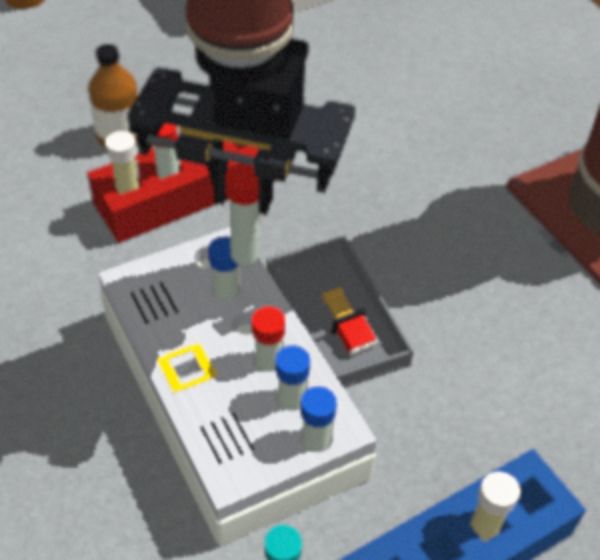

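View pics/t11.png

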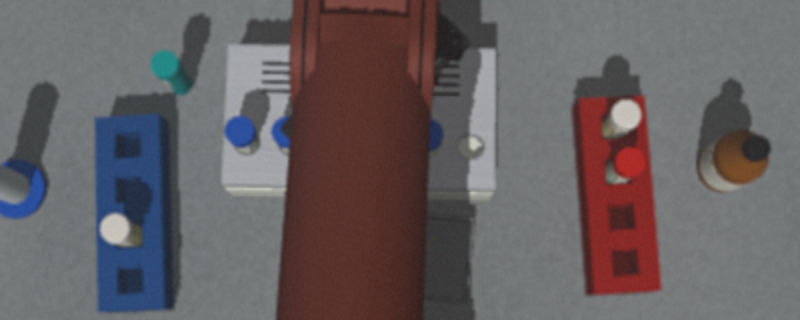

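Run:
```python
from h import *
need([.4817,-.3108,.277],45)
c=cam("wrist");cv2.imwrite("pics/w11.png",c["color"][:,:,::-1])
import cv2
a=cv2.imread("pics/w8.png")[:,:,::-1].copy()
for im in (a,c["color"]):
    print([ (ce.round(1),st) for ce,st in blobs(im[240:380,260:370],*RED,amin=200)[0]])
```

```text
shift [-0.2792  0.1477 -0.0007] turn [-0.06  0.09 -0.07] rows~ 7.6
[(array([44.1, 50.9]), array([   0,    0,   96,   81, 4352], dtype=int32)), (array([ 52.1, 118.9]), array([ 21, 114,  63,  13, 605], dtype=int32))]
[(array([52. , 60.6]), array([  11,   36,   82,   44, 2843], dtype=int32)), (array([ 52. , 121.1]), array([ 15, 114,  74,  18, 955], dtype=int32))]
```

{"fn": "drive_tool", "kwargs": {
  "increments": [
    [[0.03,-0.025,0.013,0,0,0,0],[0.03,-0.06,0.031,0,0,0,0],[0.03,-0.095,0.049,0,0,0,0],[0.03,-0.13,0.067,0,0,0,0],[0.03,-0.165,0.085,0,0,0,0],[0.03,-0.2,0.104,0,0,0,0],[0.03,-0.235,0.122,0,0,0,0],[0.03,-0.26,0.136,0,0,0,0],[0.03,-0.275,0.144,0,0,0,0],[0.03,-0.28,0.1468,0,0,0,0],[0.03,-0.28,0.1468,0,0,0,0],[0.03,-0.28,0.1468,0,0,0,0],[0.03,-0.28,0.1468,0,0,0,0],[0.03,-0.28,0.1468,0,0,0,0]]
  ]
}}

```text
clock: 17.58
tool_pos: [0.4818, -0.309, 0.2768]
eef_rot: [-180.0, 0.0, 45.1]
ft_force: [0.5, 0.2, -0.6]
opening: 0.0354
```

Run:
```python
from h import *
s=get_state();print(s["clock"],s["joints"].round(1),s["tool_pos"].round(4))
need([.4817,-.3108,.277],45)
c=cam("wrist");cv2.imwrite("pics/w12.png",c["color"][:,:,::-1])
holes(c,(180,60,460,300),(170,120,20),(8,255,150))
```

```text
17.5833 [-20.6  12.4  57.7  92.4 -10.5  81.1  -6.8] [ 0.4818 -0.309   0.2768]
shift [-0.0013  0.0012 -0.0002] turn [-0.04  0.02  0.07] rows~ 0.0
[402.1 141.7] [ 101   85 1840] [ 0.5908 -0.3273  0.06  ]
[313.2 208.3] [ 43  41 899] [ 0.4798 -0.3129  0.06  ]
[275.8 246.3] [ 37  38 789] [ 0.4219 -0.314   0.06  ]
[312.1 288.9] [  77   25 1197] [ 0.4142 -0.377   0.06  ]
```

View pics/w12.png

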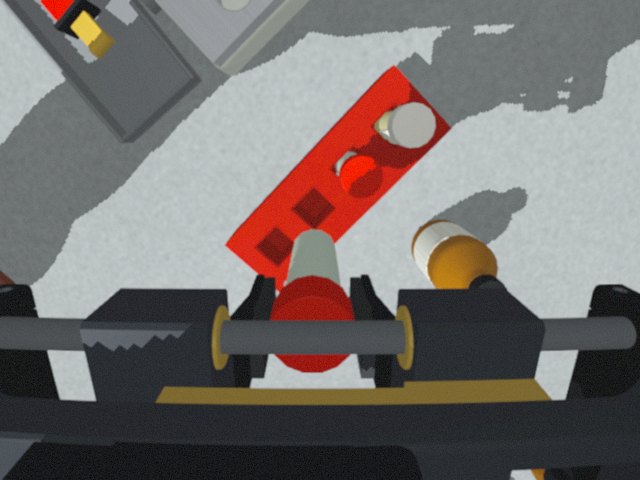

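{"fn": "drive_tool", "kwargs": {
  "increments": [
    [[0.03,-0.001,0.001,0.025,0,0,0],[0.03,-0.001,0.001,0.055,0,0,0],[0.03,-0.001,0.001,0.085,0,0,0],[0.03,-0.001,0.001,0.11,0,0,0],[0.03,-0.001,0.001,0.12,0,0,0],[0.03,-0.001,0.001,0.12,0,0,0],[0.03,-0.001,0.001,0.12,0,0,0],[0.03,-0.001,0.001,0.12,0,0,0]]
  ]
}}

```text
clock: 18.3
tool_pos: [0.4818, -0.3127, 0.1588]
eef_rot: [179.9, -0.0, 44.9]
ft_force: [-0.1, 0.3, -1.3]
opening: 0.0352
```

Run:
```python
from h import *
need([.4815,-.3112,.098],45)
```

```text
shift [ 0.0009 -0.0014  0.0608] turn [ 0.12 -0.   -0.07] rows~ 1.5
```

{"fn": "drive_tool", "kwargs": {
  "increments": [
    [[0.03,0.0009,-0.001,0.01,0,0,0],[0.03,0.0009,-0.001,0.022,0,0,0],[0.03,0.0009,-0.001,0.034,0,0,0],[0.03,0.0009,-0.001,0.046,0,0,0],[0.03,0.0009,-0.001,0.056,0,0,0],[0.03,0.0009,-0.001,0.061,0,0,0],[0.03,0.0009,-0.001,0.061,0,0,0],[0.03,0.0009,-0.001,0.061,0,0,0]]
  ]
}}

```text
clock: 18.97
tool_pos: [0.4815, -0.312, 0.0963]
eef_rot: [179.9, 0.0, 44.9]
ft_force: [1.5, -1.6, 3.0]
opening: 0.0351
```

{"fn": "drive_tool", "kwargs": {
  "increments": [
    [[0.055,0,0,-0.001,0,0,0],[0.055,0,0,-0.001,0,0,0],[0.055,0,0,-0.001,0,0,0],[0.055,0,0,-0.001,0,0,0],[0.055,0,0,-0.015,0,0,0],[0.055,0,0,-0.04,0,0,0],[0.055,0,0,-0.07,0,0,0],[0.055,0,0,-0.1,0,0,0],[0.055,0.01,-0.005,-0.13,0,0,0],[0.06,0.03,-0.015,-0.14,0,0,0],[0.06,0.03,-0.015,-0.14,0,0,0],[0.06,0.03,-0.015,-0.14,0,0,0],[0.06,0.03,-0.015,-0.14,0,0,0]]
  ]
}}

```text
clock: 20.05
tool_pos: [0.4911, -0.2793, 0.2362]
eef_rot: [-180.0, 0.0, 44.9]
ft_force: [0.7, 0.1, -1.3]
opening: 0.0598
```

Run:
```python
from h import *
s=get_state();print(s["joints"].round(1))
c=cam("scene");cv2.imwrite("pics/s13.png",cv2.resize(c["color"][70:350,180:480,::-1],None,fx=2,fy=2))
need([.5777,.0438,.21],45)
```

```text
[-23.8  12.5  57.1  97.  -10.7  76.4  -9.8]
shift [ 0.2898 -0.1678  0.0256] turn [-0.04  0.07 -0.12] rows~ 8.1
```

View pics/s13.png

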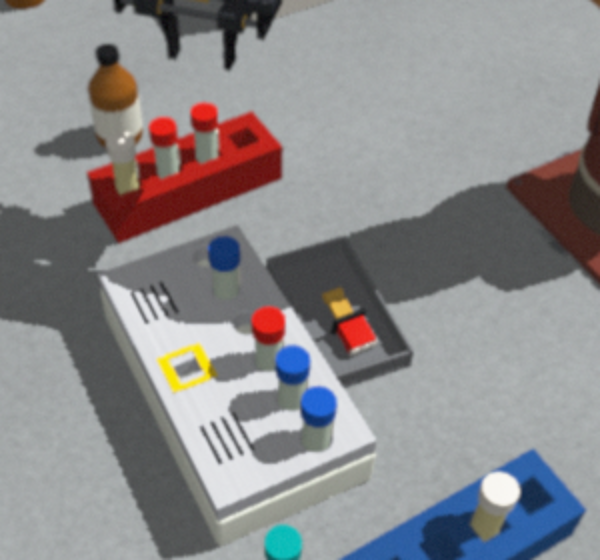

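{"fn": "drive_tool", "kwargs": {
  "increments": [
    [[0.06,0.03,-0.017,0,0,0,0],[0.06,0.065,-0.038,0,0,0,0],[0.06,0.1,-0.058,0,0,0,0],[0.06,0.135,-0.078,0,0,0,0],[0.06,0.17,-0.098,0,0,0,0],[0.06,0.205,-0.119,0,0,0,0],[0.06,0.24,-0.139,0.01,0,0,0],[0.06,0.27,-0.156,0.02,0,0,0],[0.06,0.285,-0.165,0.025,0,0,0],[0.06,0.29,-0.168,0.025,0,0,0],[0.06,0.29,-0.168,0.025,0,0,0],[0.06,0.29,-0.168,0.025,0,0,0],[0.06,0.29,-0.168,0.025,0,0,0],[0.06,0.29,-0.168,0.025,0,0,0],[0.06,0.29,-0.168,0.025,0,0,0]]
  ]
}}

```text
clock: 21.35
tool_pos: [0.5782, 0.043, 0.2114]
eef_rot: [180.0, 0.0, 44.8]
ft_force: [0.6, -0.2, -0.1]
opening: 0.0604
```

Run:
```python
from h import *
need([.5777,.0438,.1225],45)
c=cam("wrist");im=c["color"]
for nm,k in (("R",RED),("B",BLUE)):
    for ce,st in blobs(im,*k,amin=1200)[0]:
        s,a=solvecyl(c,ce,.133,.155,.018)
        print(nm,ce.round(1),st[4],s.round(4),round(a))
```

```text
shift [ 0.0002 -0.0009  0.0889] turn [ 0.01  0.   -0.22] rows~ 2.1
R [310.2 251.5] 2654 [0.5776 0.0438] 2866
B [45.5 61. ] 7030 [0.5512 0.2372] 4404
B [178.1 118.6] 3037 [0.5814 0.1572] 3693
B [247.  188.8] 2687 [0.5795 0.1   ] 3089
```

{"fn": "drive_tool", "kwargs": {
  "increments": [
    [[0.06,0,-0.0005,0.015,0,0,0],[0.06,0,-0.0005,0.04,0,0,0],[0.06,0,-0.0005,0.07,0,0,0],[0.06,0,-0.0005,0.088,0,0,0],[0.06,0,-0.0005,0.088,0,0,0],[0.06,0,-0.0005,0.088,0,0,0],[0.03,0,-0.0005,0.088,0,0,0],[0.03,0,-0.0005,0.088,0,0,0],[0.03,0,-0.0005,0.088,0,0,0],[0.03,0,-0.0005,0.088,0,0,0],[0.03,0,-0.0005,0.088,0,0,0]]
  ]
}}

```text
clock: 22.32
tool_pos: [0.5781, 0.045, 0.1235]
eef_rot: [180.0, -0.0, 44.9]
ft_force: [-0.4, -0.2, 3.4]
opening: 0.0356
```

{"fn": "drive_tool", "kwargs": {
  "increments": [
    [[0.03,0,0,-0.015,0,0,0],[0.03,0,0,-0.04,0,0,0],[0.03,0,0,-0.07,0,0,0],[0.03,0,0,-0.1,0,0,0],[0.03,0,0,-0.13,0,0,0],[0.03,0,0,-0.155,0,0,0],[0.03,0,0,-0.155,0,0,0],[0.03,0,0,-0.155,0,0,0]]
  ]
}}

```text
clock: 22.98
tool_pos: [0.5786, 0.045, 0.2793]
eef_rot: [179.9, -0.1, 44.9]
ft_force: [0.2, 0.4, -1.4]
opening: 0.0354
```

Run:
```python
from h import *
need([.4219,-.314,.277],45)
c=cam("top");cv2.imwrite("pics/t14.png",cv2.resize(c["color"][150:310,130:530,::-1],None,fx=2,fy=2))
```

```text
shift [-0.3644  0.1435  0.0017] turn [ 0.06 -0.11 -0.08] rows~ 9.4
```

View pics/t14.png

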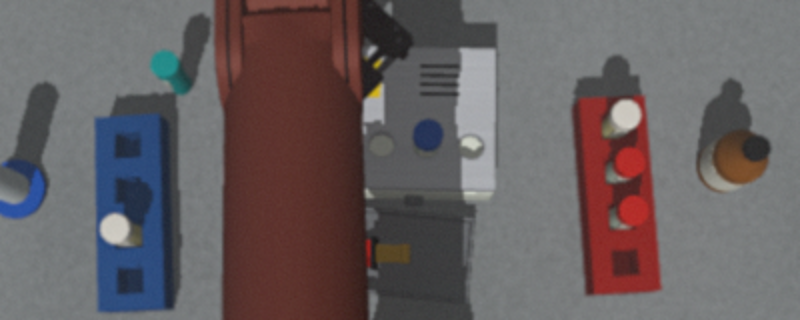

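{"fn": "drive_tool", "kwargs": {
  "increments": [
    [[0.03,-0.025,0.01,0,0,0,0],[0.03,-0.06,0.024,0,0,0,0],[0.03,-0.095,0.037,0,0,0,0],[0.03,-0.13,0.051,0,0,0,0],[0.03,-0.165,0.065,0,0,0,0],[0.03,-0.2,0.079,0,0,0,0],[0.03,-0.235,0.093,0,0,0,0],[0.03,-0.27,0.106,0,0,0,0],[0.03,-0.305,0.12,0,0,0,0],[0.03,-0.335,0.132,0,0,0,0],[0.03,-0.355,0.14,0,0,0,0],[0.03,-0.3634,0.1435,0,0,0,0],[0.03,-0.3634,0.1435,0,0,0,0],[0.03,-0.3634,0.1435,0.02,0,0,0],[0.03,-0.3634,0.1435,0.05,0,0,0],[0.03,-0.3634,0.1435,0.08,0,0,0],[0.03,-0.3634,0.1435,0.08,0,0,0],[0.03,-0.3634,0.1435,0.08,0,0,0]]
  ]
}}

```text
clock: 24.53
tool_pos: [0.4211, -0.312, 0.1971]
eef_rot: [-179.8, 0.2, 44.9]
ft_force: [0.2, 0.5, 0.0]
opening: 0.0351
```

Run:
```python
from h import *
s=get_state();print(s["clock"],s["joints"].round(1),s["tool_pos"].round(4))
need([.4226,-.3133,.158],45)
c=cam("wrist");cv2.imwrite("pics/w15.png",c["color"][:,:,::-1])
holes(c,(150,60,460,300),(170,120,20),(8,255,150))
```

```text
24.5333 [-27.6   8.5  65.5 105.5  -8.   71.3  -4.8] [ 0.4211 -0.312   0.1971]
shift [0.0002 0.0021 0.0391] turn [-0.19  0.18 -0.05] rows~ 0.9
[404.3 122.8] [ 120  155 7180] [ 0.529  -0.3054  0.06  ]
[315.8 218.6] [ 52  37 922] [ 0.426  -0.3111  0.06  ]
[312.  286.2] [  79   28 1287] [ 0.3805 -0.3521  0.06  ]
```

View pics/w15.png

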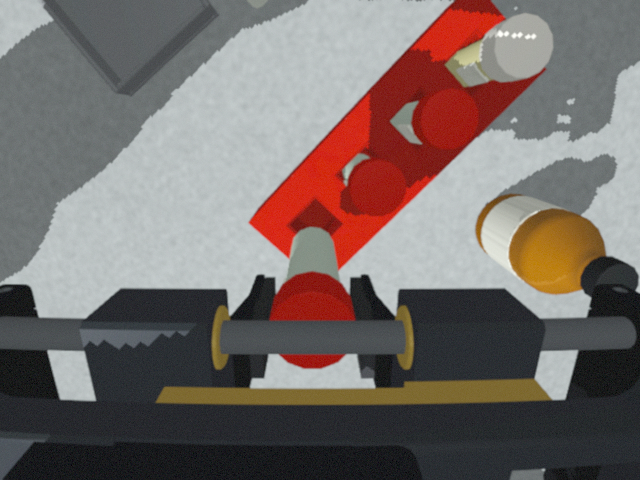

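{"fn": "drive_tool", "kwargs": {
  "increments": [
    [[0.03,0,0.0008,0.015,0,0,0],[0.03,0,0.0008,0.035,0,0,0],[0.03,0,0.0008,0.039,0,0,0],[0.03,0,0.0008,0.039,0,0,0],[0.03,0,0.0008,0.039,0,0,0]]
  ]
}}

```text
clock: 25.0
tool_pos: [0.423, -0.3142, 0.1606]
eef_rot: [179.9, 0.0, 44.9]
ft_force: [0.2, -1.4, -0.4]
opening: 0.0354
```

Run:
```python
from h import *
need([.4226,-.3133,.098],45)
```

```text
shift [ 0.0004 -0.001   0.0626] turn [ 0.06  0.02 -0.08] rows~ 1.5
```

{"fn": "drive_tool", "kwargs": {
  "increments": [
    [[0.03,0.0004,-0.0006,0.01,0,0,0],[0.03,0.0004,-0.0006,0.022,0,0,0],[0.03,0.0004,-0.0006,0.034,0,0,0],[0.03,0.0004,-0.0006,0.046,0,0,0],[0.03,0.0004,-0.0006,0.056,0,0,0],[0.03,0.0004,-0.0006,0.062,0,0,0],[0.03,0.0004,-0.0006,0.062,0,0,0],[0.03,0.0004,-0.0006,0.062,0,0,0]]
  ]
}}

```text
clock: 25.67
tool_pos: [0.4223, -0.3137, 0.0967]
eef_rot: [180.0, 0.1, 44.9]
ft_force: [0.3, -0.7, -0.2]
opening: 0.0353
```

{"fn": "drive_tool", "kwargs": {
  "increments": [
    [[0.03,0,0,0.002,0,0,0],[0.03,0,0,0.002,0,0,0],[0.055,0,0,0.002,0,0,0],[0.055,0,0,0.001,0,0,0],[0.055,0,0,0.001,0,0,0],[0.055,0,0,0.001,0,0,0],[0.055,0,0,-0.015,0,0,0],[0.055,0,0,-0.04,0,0,0],[0.055,0,0,-0.07,0,0,0],[0.055,0,0,-0.1,0,0,0],[0.055,0.01,0,-0.13,0,0,0],[0.06,0.03,0,-0.15,0,0,0],[0.06,0.05,0,-0.15,0,0,0],[0.06,0.05,0,-0.15,0,0,0]]
  ]
}}

```text
clock: 26.83
tool_pos: [0.4614, -0.2739, 0.2475]
eef_rot: [179.9, -0.1, 45.3]
ft_force: [0.3, 0.4, -0.9]
opening: 0.0596
```

Run:
```python
from h import *
s=get_state();print(s["joints"].round(1),s["tool_pos"])
c=cam("scene");cv2.imwrite("pics/s16.png",cv2.resize(c["color"][70:350,180:480,::-1],None,fx=2,fy=2))
need([.5727,-.0678,.21],90)
```

```text
[-32.9   7.3  65.  100.   -6.9  76.9 -11.3] [ 0.46141843 -0.27391372  0.24751252]
shift [ 0.2271 -0.066   0.0365] turn [-3.000e-02  2.000e-02 -4.483e+01] rows~ 6.3
```

View pics/s16.png

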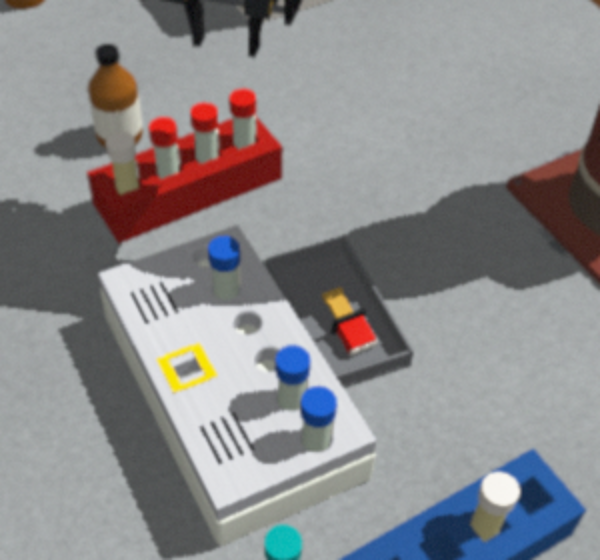

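Run:
```python
from h import *
c=cam("top");print("cyl foot",unproj(c,[[140,244]],.01), "turq", unproj(c,[[214,184]],.12))
c2=cam("scene");print(unproj(c2,[[442,432]],.01))
im=c["color"]
cv2.imwrite("pics/t17.png",cv2.resize(im[200:310,100:220,::-1],None,fx=5,fy=5,interpolation=cv2.INTER_CUBIC))
need([.5727,-.0678,.21],45)
```

```text
cyl foot [[0.54107857 0.47062738 0.01      ]] turq [[0.67021241 0.2473666  0.12      ]]
[[0.54298585 0.48366286 0.01      ]]
shift [ 0.2299 -0.0669  0.0359] turn [-0.07  0.1  -0.06] rows~ 5.8
```

View pics/t17.png

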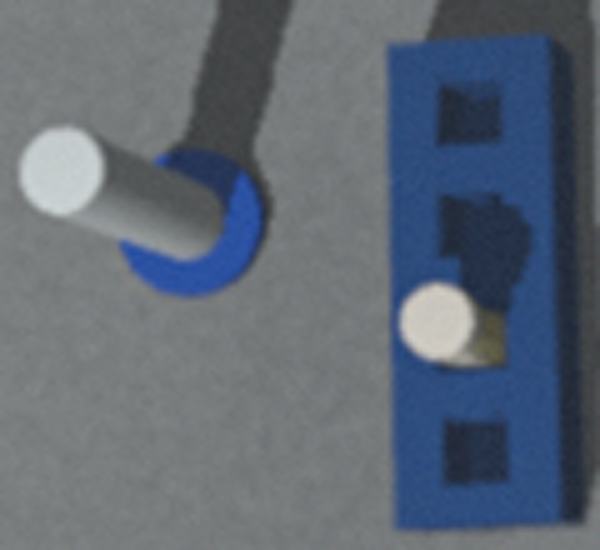

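Run:
```python
from h import *
c=cam("top")
q=unproj(c,np.array([[470,115],[476,452]])/5+[100-.4,200-.4],.06);print(q.round(4),np.linalg.norm(q[0]-q[1]))
q=unproj(c,np.array([[388,45],[550,35],[562,522],[398,528]])/5+[100-.4,200-.4],.06);print(q.round(4),q.mean(0))
```

```text
[[0.5858 0.3122 0.06  ]
 [0.4127 0.3065 0.06  ]] 0.17314255576621354
[[0.6239 0.3562 0.06  ]
 [0.6268 0.2711 0.06  ]
 [0.3769 0.2624 0.06  ]
 [0.3752 0.3461 0.06  ]] [0.50068368 0.30894953 0.06      ]
```

{"fn": "drive_tool", "kwargs": {
  "increments": [
    [[0.06,0.03,-0.009,0,0,0,0],[0.06,0.065,-0.019,0,0,0,0],[0.06,0.1,-0.029,0,0,0,0],[0.06,0.135,-0.039,0,0,0,0],[0.06,0.17,-0.049,0.01,0,0,0],[0.06,0.2,-0.058,0.02,0,0,0],[0.06,0.22,-0.064,0.03,0,0,0],[0.06,0.229,-0.067,0.036,0,0,0],[0.06,0.229,-0.067,0.036,0,0,0],[0.06,0.229,-0.067,0.036,0,0,0],[0.06,0.229,-0.067,0.036,0,0,0],[0.06,0.229,-0.067,0.036,0,0,0]]
  ]
}}

```text
clock: 28.03
tool_pos: [0.5721, -0.071, 0.2118]
eef_rot: [180.0, -0.0, 44.7]
ft_force: [-0.0, -0.1, 0.7]
opening: 0.0599
```

Run:
```python
from h import *
need([.5727,-.0678,.1225],45)
c=cam("wrist");im=c["color"]
for nm,k in (("R",RED),("B",BLUE)):
    for ce,st in blobs(im,*k,amin=1200)[0]:
        s,a=solvecyl(c,ce,.133,.155,.018)
        print(nm,ce.round(1),st[4],s.round(4),round(a))
```

```text
shift [ 0.0026 -0.0019  0.0893] turn [ 0.03 -0.01 -0.26] rows~ 2.1
R [156.1 233. ] 1288 [0.51  0.009] 3173
B [104.4  40.9] 3391 [0.5785 0.103 ] 4459
B [308.7 247.8] 2521 [ 0.5726 -0.0679] 2862
```

{"fn": "drive_tool", "kwargs": {
  "increments": [
    [[0.06,0.0015,-0.001,0.015,0,0,0],[0.06,0.0015,-0.001,0.04,0,0,0],[0.06,0.0015,-0.001,0.07,0,0,0],[0.06,0.0015,-0.001,0.089,0,0,0],[0.06,0.0015,-0.001,0.089,0,0,0],[0.06,0.0015,-0.001,0.089,0,0,0],[0.03,0.0015,-0.001,0.089,0,0,0],[0.03,0.0015,-0.001,0.089,0,0,0],[0.03,0.0015,-0.001,0.089,0,0,0],[0.03,0.0015,-0.001,0.089,0,0,0],[0.03,0.0015,-0.001,0.089,0,0,0]]
  ]
}}

```text
clock: 29.0
tool_pos: [0.5732, -0.0669, 0.1226]
eef_rot: [180.0, -0.0, 44.9]
ft_force: [-0.3, 0.5, 3.1]
opening: 0.0349
```

{"fn": "drive_tool", "kwargs": {
  "increments": [
    [[0.03,0,0,-0.015,0,0,0],[0.03,0,0,-0.04,0,0,0],[0.03,0,0,-0.07,0,0,0],[0.03,0,0,-0.1,0,0,0],[0.03,0,0,-0.13,0,0,0],[0.03,0,0,-0.155,0,0,0],[0.03,0,0,-0.155,0,0,0],[0.03,0,0,-0.155,0,0,0]]
  ]
}}

```text
clock: 29.67
tool_pos: [0.5736, -0.067, 0.2781]
eef_rot: [179.9, -0.1, 44.9]
ft_force: [0.0, -0.1, -1.6]
opening: 0.0354
```

Run:
```python
from h import *
need([.586,.311,.277],45)
c=cam("top");cv2.imwrite("pics/t18.png",cv2.resize(c["color"][150:310,130:530,::-1],None,fx=2,fy=2))
```

```text
shift [ 0.2757 -0.2588  0.0012] turn [ 0.07 -0.08 -0.07] rows~ 9.1
```

View pics/t18.png

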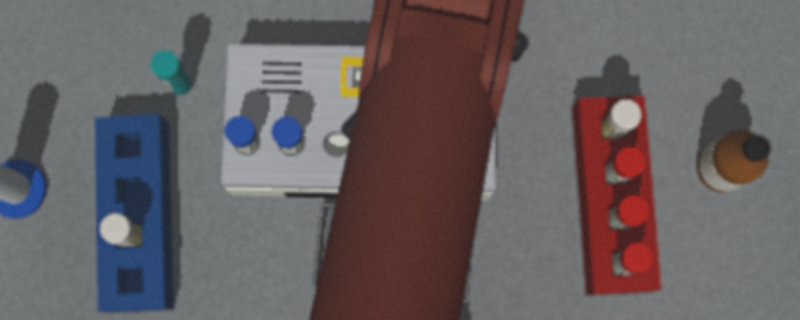

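{"fn": "drive_tool", "kwargs": {
  "increments": [
    [[0.03,0.02,-0.019,0,0,0,0],[0.03,0.045,-0.042,0,0,0,0],[0.03,0.07,-0.066,0,0,0,0],[0.03,0.095,-0.089,0,0,0,0],[0.03,0.12,-0.113,0,0,0,0],[0.03,0.145,-0.136,0,0,0,0],[0.03,0.17,-0.16,0,0,0,0],[0.03,0.195,-0.183,0,0,0,0],[0.03,0.22,-0.207,0,0,0,0],[0.03,0.245,-0.23,0,0,0,0],[0.03,0.265,-0.249,0,0,0,0],[0.03,0.2757,-0.2588,0,0,0,0],[0.03,0.2757,-0.2588,0,0,0,0],[0.03,0.2757,-0.2588,0,0,0,0],[0.03,0.2757,-0.2588,0,0,0,0],[0.03,0.2757,-0.2588,0,0,0,0]]
  ]
}}

```text
clock: 31.05
tool_pos: [0.5859, 0.3086, 0.2769]
eef_rot: [180.0, 0.1, 44.7]
ft_force: [1.0, -0.5, -0.4]
opening: 0.0351
```

Run:
```python
from h import *
s=get_state();print(s["clock"],s["joints"].round(1),s["tool_pos"].round(4))
need([.586,.311,.277],45)
c=cam("wrist");cv2.imwrite("pics/w19.png",c["color"][:,:,::-1])
```

```text
31.05 [-65.8  24.6  48.8  79.  -18.3  84.5 -63.2] [0.5859 0.3086 0.2769]
shift [ 0.0017 -0.0016 -0.0001] turn [ 0.01  0.05 -0.26] rows~ 0.1
```

View pics/w19.png

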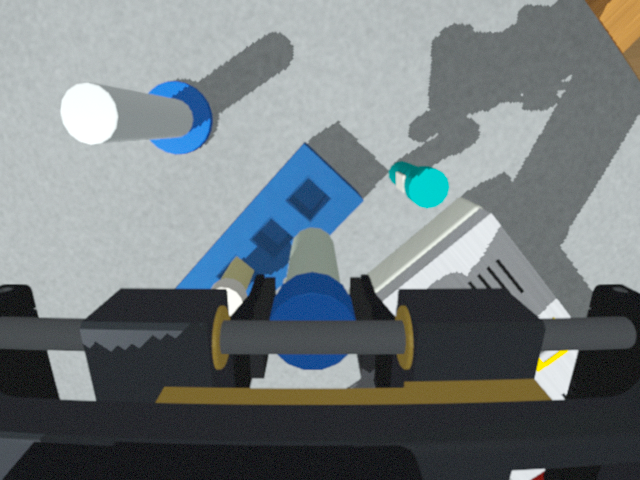

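Run:
```python
from h import *
c=cam("wrist");im=c["color"]
for p in [(308,198),(290,185),(330,210),(285,240),(262,240)]: print(p,cv2.cvtColor(im[p[1]:p[1]+1,p[0]:p[0]+1],cv2.COLOR_RGB2HSV)[0,0])
holes(c,(200,130,350,280),(100,100,10),(125,255,118))
q=unproj(c,[[305.5,142.5],[363,199]],.06);print(q.round(4),np.linalg.norm(q[0]-q[1]))
cv2.imwrite("pics/w19z.png",cv2.resize(im[130:300,180:380,::-1],None,fx=3.5,fy=3.5,interpolation=cv2.INTER_NEAREST)[:600])
```

```text
(308, 198) [105 195 115]
(290, 185) [104 190 195]
(330, 210) [105 186 191]
(285, 240) [106 171 100]
(262, 240) [106 165 102]
[308.7 199.4] [ 40  40 819] [0.5873 0.3149 0.06  ]
[269.5 250.1] [  49   59 1545] [0.518 0.306 0.06 ]
[[0.6261 0.3576 0.06  ]
 [0.6274 0.2752 0.06  ]] 0.08244625815988207
```

View pics/w19z.png

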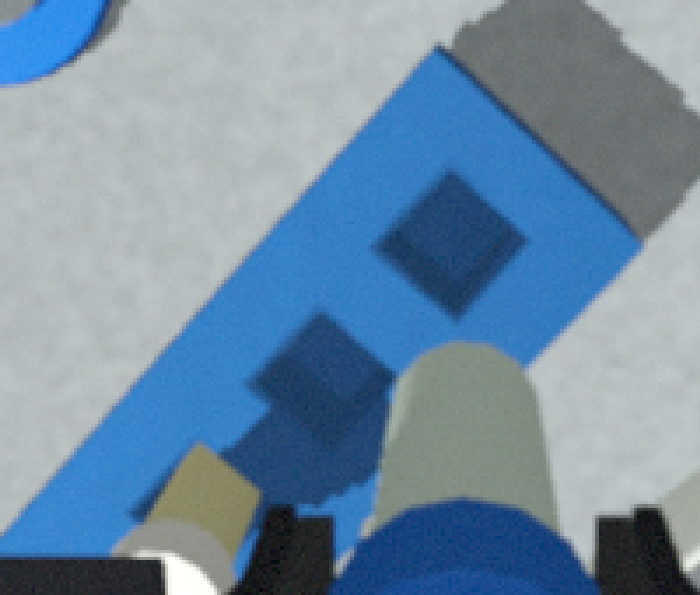

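Run:
```python
from h import *
c=cam("wrist")
print(unproj(c,[[272-.2,238.7],[309,199.4]],.06).round(4))
need([.588,.3157,.158],45)
```

```text
[[0.5291 0.3135 0.06  ]
 [0.5874 0.3152 0.06  ]]
shift [ 0.0058 -0.0026  0.1191] turn [-0.01  0.02 -0.18] rows~ 2.9
```

{"fn": "drive_tool", "kwargs": {
  "increments": [
    [[0.03,0.0053,-0.002,0.02,0,0,0],[0.03,0.0053,-0.002,0.05,0,0,0],[0.03,0.0053,-0.002,0.08,0,0,0],[0.03,0.0053,-0.002,0.11,0,0,0],[0.03,0.0053,-0.002,0.119,0,0,0],[0.03,0.0053,-0.002,0.119,0,0,0],[0.03,0.0053,-0.002,0.119,0,0,0],[0.03,0.0053,-0.002,0.119,0,0,0]]
  ]
}}

```text
clock: 31.87
tool_pos: [0.5889, 0.3163, 0.1601]
eef_rot: [180.0, -0.1, 44.9]
ft_force: [-0.3, 0.5, 0.1]
opening: 0.035
```

Run:
```python
from h import *
need([.588,.3157,.098],45)
c=cam("wrist");cv2.imwrite("pics/w20.png",c["color"][:,:,::-1])
```

```text
shift [-0.0012 -0.0003  0.0621] turn [ 0.04 -0.12 -0.1 ] rows~ 1.5
```

View pics/w20.png

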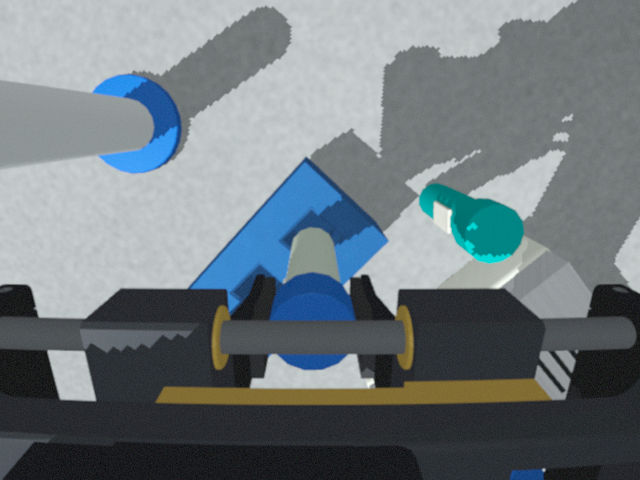

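{"fn": "drive_tool", "kwargs": {
  "increments": [
    [[0.03,-0.0009,0,0.01,0,0,0],[0.03,-0.0009,0,0.022,0,0,0],[0.03,-0.0009,0,0.034,0,0,0],[0.03,-0.0009,0,0.046,0,0,0],[0.03,-0.0009,0,0.056,0,0,0],[0.03,-0.0009,0,0.063,0,0,0],[0.03,-0.0009,0,0.063,0,0,0],[0.03,-0.0009,0,0.063,0,0,0]]
  ]
}}

```text
clock: 32.58
tool_pos: [0.588, 0.3155, 0.0951]
eef_rot: [180.0, -0.0, 44.9]
ft_force: [0.2, -0.6, 6.9]
opening: 0.0351
```

Seated with 7 N from the floor; release, lift, go to the next blue tube at (0.5815, 0.157).

{"fn": "drive_tool", "kwargs": {
  "increments": [
    [[0.055,0,0,-0.001,0,0,0],[0.055,0,0,-0.001,0,0,0],[0.055,0,0,-0.001,0,0,0],[0.055,0,0,-0.001,0,0,0],[0.055,0,0,-0.015,0,0,0],[0.055,0,0,-0.04,0,0,0],[0.055,0,0,-0.07,0,0,0],[0.055,0,0,-0.1,0,0,0],[0.055,0,0,-0.13,0,0,0],[0.055,0,0,-0.14,0,0,0],[0.06,0,0,-0.14,0,0,0]]
  ]
}}

```text
clock: 33.5
tool_pos: [0.5887, 0.3158, 0.2391]
eef_rot: [179.9, -0.3, 44.9]
ft_force: [0.2, -0.8, -0.4]
opening: 0.0573
```

Run:
```python
from h import *
c=cam("scene");cv2.imwrite("pics/s21.png",cv2.resize(c["color"][140:440,200:500,::-1],None,fx=2,fy=2))
need([.5816,.157,.21],45)
```

```text
shift [-0.1165  0.108   0.0264] turn [ 0.02 -0.12 -0.08] rows~ 3.9
```

View pics/s21.png

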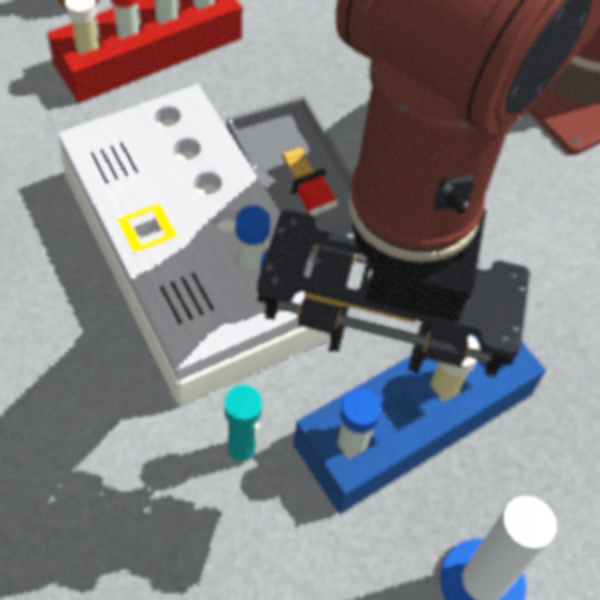

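{"fn": "drive_tool", "kwargs": {
  "increments": [
    [[0.06,-0.02,0.019,0,0,0,0],[0.06,-0.05,0.046,0,0,0,0],[0.06,-0.08,0.074,0,0,0,0],[0.06,-0.1,0.093,0.01,0,0,0],[0.06,-0.1165,0.108,0.026,0,0,0],[0.06,-0.1165,0.108,0.026,0,0,0],[0.06,-0.1165,0.108,0.026,0,0,0],[0.06,-0.1165,0.108,0.026,0,0,0],[0.06,-0.1165,0.108,0.026,0,0,0],[0.06,-0.1165,0.108,0.026,0,0,0]]
  ]
}}

```text
clock: 34.38
tool_pos: [0.5808, 0.1583, 0.2088]
eef_rot: [180.0, 0.0, 45.0]
ft_force: [-0.5, -0.2, 0.1]
opening: 0.06
```

Run:
```python
from h import *
need([.5816,.157,.1225],45)
c=cam("wrist");im=c["color"]
for nm,k in (("R",RED),("B",BLUE)):
    for ce,st in blobs(im,*k,amin=1200)[0]:
        s,a=solvecyl(c,ce,.133,.155,.018)
        print(nm,ce.round(1),st[4],s.round(4),round(a))
```

```text
shift [-0.0003  0.0014  0.0863] turn [0.   0.05 0.03] rows~ 2.1
B [38.6 22. ] 1731 [0.5681 0.3666] 4765
B [131. 141.] 19210 [0.5541 0.2843] 3809
B [316.2 253.4] 2646 [0.5827 0.156 ] 2929
```

{"fn": "drive_tool", "kwargs": {
  "increments": [
    [[0.06,0,0.001,0.015,0,0,0],[0.06,0,0.001,0.04,0,0,0],[0.06,0,0.001,0.07,0,0,0],[0.06,0,0.001,0.0865,0,0,0],[0.06,0,0.001,0.0865,0,0,0],[0.06,0,0.001,0.0865,0,0,0],[0.03,0,0.001,0.0865,0,0,0],[0.03,0,0.001,0.0865,0,0,0],[0.03,0,0.001,0.0865,0,0,0],[0.03,0,0.001,0.0865,0,0,0],[0.03,0,0.001,0.0865,0,0,0]]
  ]
}}

```text
clock: 35.35
tool_pos: [0.5818, 0.1562, 0.1229]
eef_rot: [180.0, -0.0, 44.9]
ft_force: [-0.1, 0.4, 3.1]
opening: 0.035
```

{"fn": "drive_tool", "kwargs": {
  "increments": [
    [[0.03,0,0,-0.015,0,0,0],[0.03,0,0,-0.04,0,0,0],[0.03,0,0,-0.07,0,0,0],[0.03,0,0,-0.1,0,0,0],[0.03,0,0,-0.13,0,0,0],[0.03,0,0,-0.155,0,0,0],[0.03,0,0,-0.155,0,0,0],[0.03,0,0,-0.155,0,0,0]]
  ]
}}

```text
clock: 36.02
tool_pos: [0.5822, 0.1562, 0.2786]
eef_rot: [180.0, -0.1, 44.9]
ft_force: [-1.4, 0.2, -2.0]
opening: 0.035
```

Run:
```python
from h import *
need([.5293,.3135,.277],45)
c=cam("top");cv2.imwrite("pics/t22.png",cv2.resize(c["color"][150:310,130:530,::-1],None,fx=2,fy=2))
```

```text
shift [ 0.0736 -0.1488  0.0017] turn [ 0.03 -0.1  -0.08] rows~ 4.0
```

View pics/t22.png

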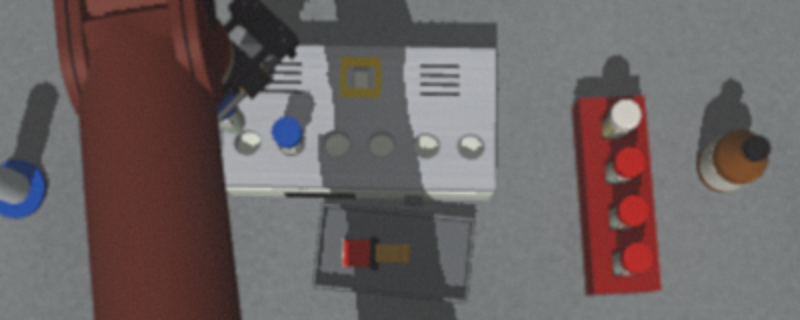

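{"fn": "drive_tool", "kwargs": {
  "increments": [
    [[0.03,0.015,-0.03,0,0,0,0],[0.03,0.03,-0.06,0,0,0,0],[0.03,0.045,-0.09,0,0,0,0],[0.03,0.059,-0.12,0,0,0,0],[0.03,0.07,-0.14,0,0,0,0],[0.03,0.0736,-0.1488,0,0,0,0],[0.03,0.0736,-0.1488,0,0,0,0],[0.03,0.0736,-0.1488,0,0,0,0],[0.03,0.0736,-0.1488,0,0,0,0],[0.03,0.0736,-0.1488,0,0,0,0]]
  ]
}}

```text
clock: 36.9
tool_pos: [0.5295, 0.3112, 0.2773]
eef_rot: [180.0, 0.1, 44.7]
ft_force: [-0.7, 0.3, -0.5]
opening: 0.0354
```

Run:
```python
from h import *
need([.5293,.3135,.158],45)
c=cam("wrist");im=c["color"]
cv2.imwrite("pics/w23z.png",cv2.resize(im[100:300,180:400,::-1],None,fx=3,fy=3,interpolation=cv2.INTER_NEAREST))
print(proj(c,[[.5293,.3135,.06],[.4133,.3101,.06]]))
for b in blobs(im,*BLUE,amin=300)[0]: print(b, solvecyl(c,b[0],.108,.13,.018))
```

```text
shift [ 0.0016 -0.0018  0.1193] turn [ 0.02  0.05 -0.27] rows~ 2.9
[[310.04262829 202.86471897]
 [238.67921235 278.21823029]]
(array([220.68186004,  84.61418048]), array([ 178,   43,   70,   76, 2172], dtype=int32)) (array([0.55670205, 0.44151511]), 1920.4801700354146)
(array([306.9241261 , 194.97901013]), array([  191,   105,   213,   207, 12244], dtype=int32)) (array([0.5414336 , 0.32885512]), 1508.1426838599145)
(array([311.48909567, 297.97790055]), array([ 269,  269,   86,   52, 3439], dtype=int32)) (array([0.47399241, 0.25652178]), 1411.58845173195)
(array([312.        , 358.50373134]), array([282, 354,  61,  12, 536], dtype=int32)) (array([0.42655944, 0.20881625]), 1318.457100553438)
```

View pics/w23z.png

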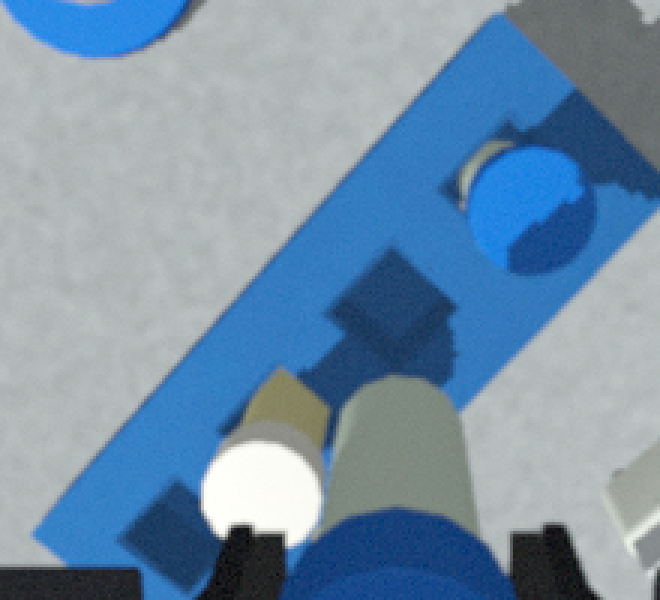

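{"fn": "drive_tool", "kwargs": {
  "increments": [
    [[0.03,0.0012,-0.0012,0.02,0,0,0],[0.03,0.0012,-0.0012,0.05,0,0,0],[0.03,0.0012,-0.0012,0.08,0,0,0],[0.03,0.0012,-0.0012,0.11,0,0,0],[0.03,0.0012,-0.0012,0.119,0,0,0],[0.03,0.0012,-0.0012,0.119,0,0,0],[0.03,0.0012,-0.0012,0.119,0,0,0],[0.03,0.0012,-0.0012,0.119,0,0,0]]
  ]
}}

```text
clock: 37.62
tool_pos: [0.5299, 0.3152, 0.1604]
eef_rot: [180.0, -0.1, 44.9]
ft_force: [-0.1, -0.0, -0.3]
opening: 0.0349
```

Run:
```python
from h import *
need([.5293,.3135,.097],45)
```

```text
shift [-0.0018  0.0008  0.0634] turn [ 0.02 -0.11 -0.12] rows~ 1.5
```

{"fn": "drive_tool", "kwargs": {
  "increments": [
    [[0.03,-0.0013,0.0005,0.01,0,0,0],[0.03,-0.0013,0.0005,0.022,0,0,0],[0.03,-0.0013,0.0005,0.034,0,0,0],[0.03,-0.0013,0.0005,0.046,0,0,0],[0.03,-0.0013,0.0005,0.056,0,0,0],[0.03,-0.0013,0.0005,0.064,0,0,0],[0.03,-0.0013,0.0005,0.064,0,0,0],[0.03,-0.0013,0.0005,0.064,0,0,0]]
  ]
}}

```text
clock: 38.28
tool_pos: [0.5289, 0.3139, 0.0943]
eef_rot: [180.0, -0.0, 44.9]
ft_force: [-0.2, -0.4, 3.9]
opening: 0.0349
```

{"fn": "drive_tool", "kwargs": {
  "increments": [
    [[0.03,0,0,0,0,0,0]]
  ]
}}

```text
clock: 38.37
tool_pos: [0.5287, 0.3137, 0.0943]
eef_rot: [180.0, -0.0, 44.9]
ft_force: [2.0, -0.1, 4.3]
opening: 0.0347
```

{"fn": "drive_tool", "kwargs": {
  "increments": [
    [[0.055,0,0,-0.001,0,0,0],[0.055,0,0,-0.001,0,0,0],[0.055,0,0,-0.001,0,0,0],[0.055,0,0,-0.001,0,0,0],[0.055,0,0,-0.015,0,0,0],[0.055,0,0,-0.04,0,0,0],[0.055,0,0,-0.07,0,0,0],[0.055,0,0,-0.1,0,0,0],[0.055,0,0,-0.13,0,0,0],[0.055,0,0,-0.14,0,0,0],[0.06,0,0,-0.14,0,0,0],[0.06,0,0,-0.14,0,0,0]]
  ]
}}

```text
clock: 39.37
tool_pos: [0.5282, 0.314, 0.2349]
eef_rot: [-180.0, -0.0, 44.9]
ft_force: [-0.3, 0.4, -0.9]
opening: 0.059
```

Run:
```python
from h import *
c=cam("scene");cv2.imwrite("pics/s24.png",cv2.resize(c["color"][140:440,200:500,::-1],None,fx=2,fy=2))
need([.5794,.1003,.21],45)
```

```text
shift [-0.1141  0.1878  0.0238] turn [-0.03  0.08 -0.07] rows~ 5.3
```

View pics/s24.png

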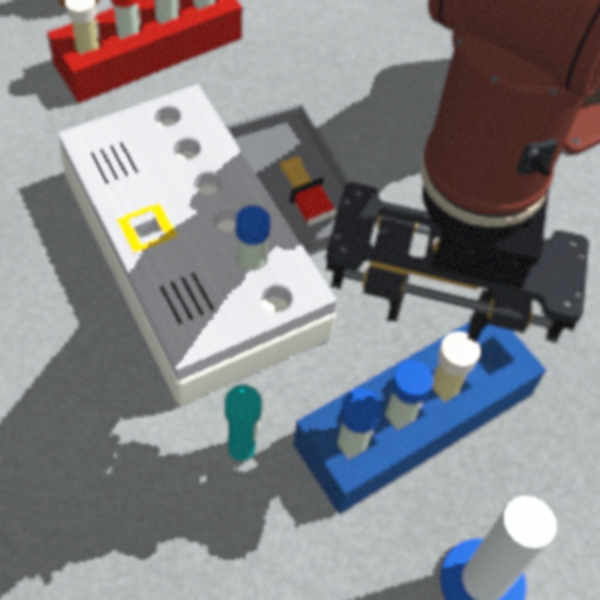

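{"fn": "drive_tool", "kwargs": {
  "increments": [
    [[0.06,-0.02,0.033,0,0,0,0],[0.06,-0.04,0.066,0,0,0,0],[0.06,-0.06,0.099,0,0,0,0],[0.06,-0.08,0.132,0,0,0,0],[0.06,-0.098,0.161,0.01,0,0,0],[0.06,-0.11,0.181,0.02,0,0,0],[0.06,-0.1141,0.1878,0.0238,0,0,0],[0.06,-0.1141,0.1878,0.0238,0,0,0],[0.06,-0.1141,0.1878,0.0238,0,0,0],[0.06,-0.1141,0.1878,0.0238,0,0,0],[0.06,-0.1141,0.1878,0.0238,0,0,0]]
  ]
}}

```text
clock: 40.33
tool_pos: [0.5797, 0.1025, 0.2106]
eef_rot: [-180.0, 0.0, 45.1]
ft_force: [0.3, 0.5, -0.6]
opening: 0.0603
```

Run:
```python
from h import *
need([.5794,.1003,.1225],45)
c=cam("wrist");im=c["color"]
for nm,k in (("R",RED),("B",BLUE)):
    for ce,st in blobs(im,*k,amin=1200)[0]:
        s,a=solvecyl(c,ce,.133,.155,.018)
        print(nm,ce.round(1),st[4],s.round(4),round(a))
```

```text
shift [-0.0017  0.0014  0.0881] turn [-0.02  0.04  0.08] rows~ 2.1
B [73.9 29.3] 2806 [0.5776 0.2934] 4632
B [ 91.1 140.7] 8596 [0.5346 0.2475] 3852
B [24.8 84.5] 3124 [0.532  0.2981] 4289
B [315.  255.8] 2478 [0.5793 0.0992] 2877
```

{"fn": "drive_tool", "kwargs": {
  "increments": [
    [[0.06,-0.0012,0.0007,0.015,0,0,0],[0.06,-0.0012,0.0007,0.04,0,0,0],[0.06,-0.0012,0.0007,0.07,0,0,0],[0.06,-0.0012,0.0007,0.088,0,0,0],[0.06,-0.0012,0.0007,0.088,0,0,0],[0.06,-0.0012,0.0007,0.088,0,0,0],[0.03,-0.0012,0.0007,0.088,0,0,0],[0.03,-0.0012,0.0007,0.088,0,0,0],[0.03,-0.0012,0.0007,0.088,0,0,0],[0.03,-0.0012,0.0007,0.088,0,0,0],[0.03,-0.0012,0.0007,0.088,0,0,0]]
  ]
}}

```text
clock: 41.3
tool_pos: [0.5797, 0.0991, 0.1232]
eef_rot: [180.0, -0.0, 44.9]
ft_force: [-0.4, 1.1, 3.0]
opening: 0.0353
```

{"fn": "drive_tool", "kwargs": {
  "increments": [
    [[0.03,0,0,-0.015,0,0,0],[0.03,0,0,-0.04,0,0,0],[0.03,0,0,-0.07,0,0,0],[0.03,0,0,-0.1,0,0,0],[0.03,0,0,-0.13,0,0,0],[0.03,0,0,-0.155,0,0,0],[0.03,0,0,-0.155,0,0,0],[0.03,0,0,-0.155,0,0,0]]
  ]
}}

```text
clock: 41.97
tool_pos: [0.5802, 0.099, 0.2788]
eef_rot: [180.0, -0.1, 44.9]
ft_force: [-0.4, -0.5, -1.7]
opening: 0.0352
```

Run:
```python
from h import *
need([.4133,.3101,.277],45)
c=cam("top");cv2.imwrite("pics/t25.png",cv2.resize(c["color"][150:310,130:530,::-1],None,fx=2,fy=2))
```

```text
shift [ 0.0309 -0.2674  0.0017] turn [ 0.04 -0.1  -0.09] rows~ 6.5
```

View pics/t25.png

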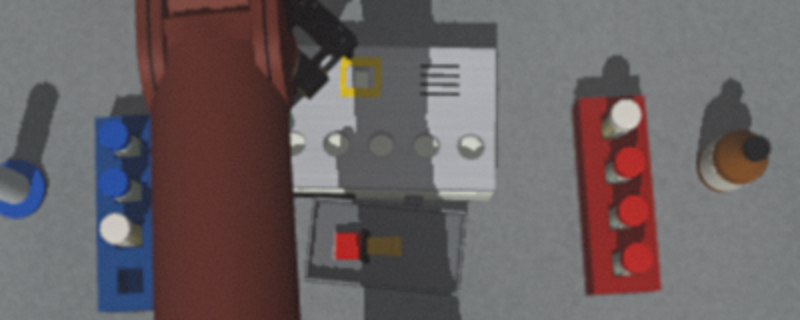

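{"fn": "drive_tool", "kwargs": {
  "increments": [
    [[0.03,0.003,-0.025,0,0,0,0],[0.03,0.007,-0.06,0,0,0,0],[0.03,0.011,-0.095,0,0,0,0],[0.03,0.015,-0.13,0,0,0,0],[0.03,0.019,-0.165,0,0,0,0],[0.03,0.023,-0.2,0,0,0,0],[0.03,0.027,-0.235,0,0,0,0],[0.03,0.03,-0.258,0,0,0,0],[0.03,0.0309,-0.2674,0,0,0,0],[0.03,0.0309,-0.2674,0,0,0,0],[0.03,0.0309,-0.2674,0,0,0,0],[0.03,0.0309,-0.2674,0,0,0,0],[0.03,0.0309,-0.2674,0,0,0,0]]
  ]
}}

```text
clock: 43.1
tool_pos: [0.4138, 0.3085, 0.2773]
eef_rot: [180.0, 0.1, 44.7]
ft_force: [-0.6, 0.2, -0.9]
opening: 0.0347
```

Run:
```python
from h import *
s=get_state();print(s["joints"].round(1),s["tool_pos"])
need([.4133,.3101,.158],45)
c=cam("wrist");im=c["color"]
cv2.imwrite("pics/w26z.png",cv2.resize(im[100:300,180:400,::-1],None,fx=3,fy=3,interpolation=cv2.INTER_NEAREST))
print((proj(c,[[.4133,.3101,.06]])-[180,100])*3)
```

```text
[-84.1   0.7  43.5  99.2  -0.5  80.3 -85.8] [0.41376875 0.30853862 0.277341  ]
shift [ 0.0009 -0.0015  0.1193] turn [ 0.02  0.06 -0.25] rows~ 2.9
[[391.18927659 310.39168634]]
```

View pics/w26z.png

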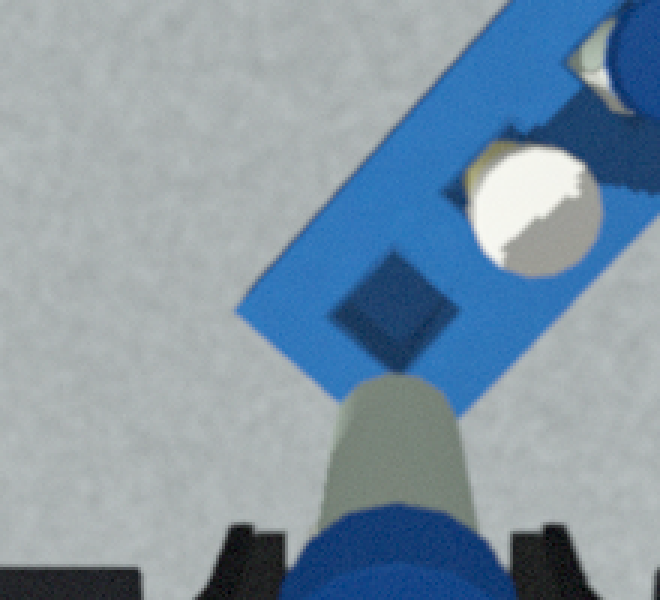

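{"fn": "drive_tool", "kwargs": {
  "increments": [
    [[0.03,0.0005,-0.0005,0.02,0,0,0],[0.03,0.0005,-0.0005,0.05,0,0,0],[0.03,0.0005,-0.0005,0.08,0,0,0],[0.03,0.0005,-0.0005,0.11,0,0,0],[0.03,0.0005,-0.0005,0.119,0,0,0],[0.03,0.0005,-0.0005,0.119,0,0,0],[0.03,0.0005,-0.0005,0.119,0,0,0],[0.03,0.0005,-0.0005,0.119,0,0,0]]
  ]
}}

```text
clock: 43.82
tool_pos: [0.4137, 0.3113, 0.1604]
eef_rot: [-180.0, -0.1, 44.9]
ft_force: [-1.0, -0.1, -0.3]
opening: 0.0353
```

Run:
```python
from h import *
need([.4136,.3097,.097],45)
```

```text
shift [-0.0013  0.0011  0.0634] turn [-0.01 -0.1  -0.11] rows~ 1.5
```

{"fn": "drive_tool", "kwargs": {
  "increments": [
    [[0.03,-0.001,0.0008,0.01,0,0,0],[0.03,-0.001,0.0008,0.022,0,0,0],[0.03,-0.001,0.0008,0.034,0,0,0],[0.03,-0.001,0.0008,0.046,0,0,0],[0.03,-0.001,0.0008,0.056,0,0,0],[0.03,-0.001,0.0008,0.064,0,0,0],[0.03,-0.001,0.0008,0.065,0,0,0],[0.03,-0.001,0.0008,0.065,0,0,0]]
  ]
}}

```text
clock: 44.48
tool_pos: [0.4135, 0.3103, 0.094]
eef_rot: [180.0, -0.1, 44.9]
ft_force: [-0.7, 0.1, 9.1]
opening: 0.0348
```

{"fn": "drive_tool", "kwargs": {
  "increments": [
    [[0.055,0,0,-0.001,0,0,0],[0.055,0,0,-0.001,0,0,0],[0.055,0,0,-0.001,0,0,0],[0.055,0,0,-0.001,0,0,0],[0.055,0,0,-0.015,0,0,0],[0.055,0,0,-0.04,0,0,0],[0.055,0,0,-0.07,0,0,0],[0.055,0,0,-0.1,0,0,0],[0.055,0,0,-0.13,0,0,0],[0.055,0,0,-0.16,0,0,0],[0.06,0,0,-0.19,0,0,0],[0.06,-0.03,0.03,-0.2,0,0,0],[0.06,-0.06,0.06,-0.2,0,0,0],[0.06,-0.08,0.08,-0.2,0,0,0],[0.06,-0.08,0.1,-0.2,0,0,0],[0.06,-0.08,0.1,-0.2,0,0,0]]
  ]
}}

```text
clock: 45.82
tool_pos: [0.4283, 0.1784, 0.2939]
eef_rot: [-179.9, -0.1, 44.6]
ft_force: [1.1, -0.2, 0.0]
opening: 0.0601
```

Run:
```python
from h import *
print(get_state()["clock"])
c=cam("scene");cv2.imwrite("pics/s27.png",cv2.resize(c["color"][90:440,150:500,::-1],None,fx=1.7,fy=1.7))
c=cam("top");cv2.imwrite("pics/t27.png",cv2.resize(c["color"][150:310,130:530,::-1],None,fx=2,fy=2))
```

```text
45.8167
```

View pics/s27.png

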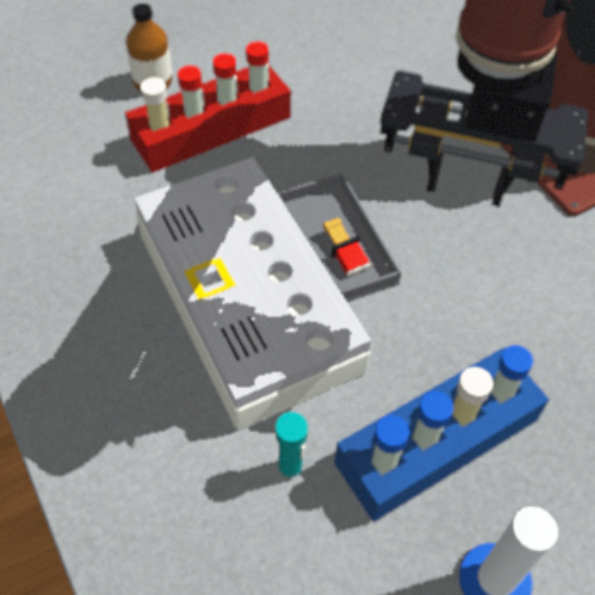

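View pics/t27.png

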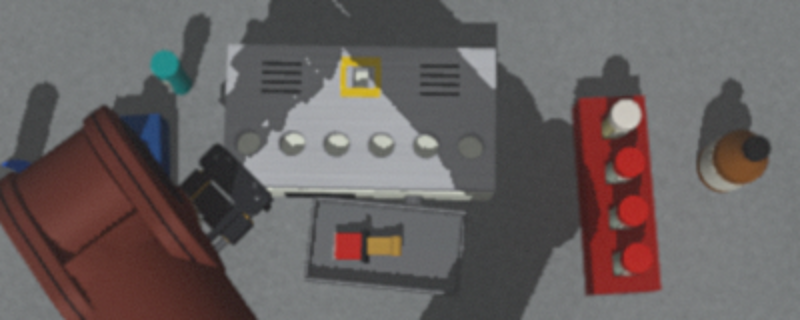

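Run:
```python
from h import *
c=cam("scene")
for nm,k in (("R",RED),("B",BLUE)):
    for ce,st in blobs(c["color"],*k,amin=60)[0]:
        if st[4]<450 and ce[1]>100: s,a=solvecyl(c,ce,.108,.13,.018); print(nm,ce.round(1),st[4],s.round(4),round(a))
```

```text
R [301.1 121.2] 160 [ 0.4214 -0.3121] 186
R [284.6 129.8] 220 [ 0.4749 -0.3017] 193
R [264.3 136.9] 224 [ 0.5326 -0.3016] 199
R [230.8 156.4] 75 [ 0.6349 -0.2755] 216
R [356.6 240.2] 210 [0.4984 0.0902] 283h.py:27: RuntimeWarning: The iteration is not making good progress, as measured by the 
 improvement from the last ten iterations.
  s=fsolve(lambda q:hullc(c,cyl(q[0],q[1],z0,z1,r))[0]-uv,g,epsfcn=1e-6)
```

Run:
```python
from cell import *
print(close_job())
```

```text
the job is handed in; nothing more can be done
None
```

I pulled the link plug first and left it lying in the grey dish. I then moved all six tubes from the warmer, three red and three blue, into the free holes of the rack of their own colour. The job was handed in at about 46 s.

**Last checks:**
- **Warmer and plug:** The final pictures show all six wells and the socket empty, with the plug lying in the dish. The dish had shifted a little during the run while the arm was away from it, and the plug stayed in it.
- **Tubes:** In the final scene picture all six stand upright, level with the white reference tubes. Five met the hole floor with 3 to 9 N as I lowered them.
- **Things to leave alone:** The white tubes, bottle, measuring cylinder and turquoise look-alike look unmoved.

**Checks that were weak or disagreed:**
- **Third red tube:** It read about 0 N at the planned depth, so I pushed it 2 mm further before letting go. A later measurement put its cap within about 2 mm of its hole.
- **Other caps:** The same numeric check did not work for the other five. Two red readings were 7 to 11 mm off, which I put down to their colour merging with the rack, and the blue caps gave no separate reading. For those I rely on the pictures and the contact forces.
- **Cameras:** The top camera placed the racks about 2.5 mm off from the wrist camera. I used the wrist readings, and the tubes went in on those.

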